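# Put the bar tools back in the compartment tray

### The job

Put the three tools away in the wooden compartment tray: the pastry brush in the long left compartment, the bottle opener (now on the sloping drainer) in the middle one and the spreader, which was left the wrong way round in the opener's place, in the narrow right one. Each must lie flat on the floor of its own compartment with its working end (bristles, opener ring, spreader blade) at the tray's far end, away from the robot; lay the tools down rather than dropping them, and leave the mill, glass, salt box and spice jar where they stand.

Things in the scene. Friction and masses are not known exactly. Their poses are not given: they have to be found in the camera images.
- tray: Fixed wooden tray, 208 (x) x 183 (y) x 24 mm high, turned up to 0.3 rad; three open compartments side by side. Origin: centre of its underside; x along the compartments to the far end, y left, z up. Floor top 6 mm up; walls and dividers rise 18 mm above it, outer walls 8 mm thick, with gaps cut down to the floor for fingers. All end at the same far wall; short ones have a near filler block.
- slot_brush (a point): Centre of the floor (on its top) of the left compartment, 192 long x 52 mm wide; axes as the tray's. The brush's origin belongs here, its x along the tray's x. Finger gaps, in tray x: left side wall -55 to 18 mm, divider to the right (13 mm thick) -55 to 60 mm.
- slot_opener (a point): Centre of the floor (on its top) of the middle compartment, 154 long x 48 mm wide; axes as the tray's. The opener's origin belongs here, its -y along the tray's +x. Finger gaps, in tray x: divider to the left -55 to 60 mm, divider to the right (16 mm thick) -22 to 60 mm.
- slot_spreader (a point): Centre of the floor (on its top) of the right compartment, 150 long x 38 mm wide; axes as the tray's. The spreader's origin belongs here, its x along the tray's +x. Finger gaps, in tray x: divider to the left and right side wall both -22 to 60 mm.
- brush: Pastry brush on the worktop at any yaw, 180 mm long along x: round wooden handle 19 mm thick (axis 10 mm up) from x = -90 to -5, steel ferrule 42 wide x 20 high to x = 35, rigid bristles 39 wide to x = +90. Origin: mid-length, on the underside; z up. Centre of mass near x = -18 mm, a good place to grip. About 80 g (x 0.8 to 1.3).
- brush_head (a point): End of the bristles, at brush x = +90 mm.
- opener: Flat brass bottle opener, 142 mm along y, 8.5 thick, ring head at y = -71. Width the fingers meet: 37 at y = -50, 28 at 0, 19 at +50 mm (solid, even in the ring). Origin: mid-length, on the underside; z out of the upper face. 110 g (x 0.8 to 1.2), mass centre y = -9. Starts flat on the drainer's 35 degree slope, lying across it, lower edge on the pins; its z leans to the robot.
- opener_head (a point): Ring end of the opener, at opener y = -71 mm.
- spreader: Flat dark-wood butter spreader 138 mm long along x, narrowest of the tools: handle 18 wide x 12 high from x = -69 to +4, then a blade 30 wide x 5 high with a round end at x = +69. Origin: mid-length, on the flat underside; z up. About 40 g, mass centre near x = -6 mm; grip the handle, say at x = -14. Starts flat on the floor of the tray's middle compartment, blade to the near end.
- spreader_head (a point): Blade end of the spreader, at spreader x = +69 mm.
- drainer: Fixed wooden stand, sloping face 130 mm (uphill) x 200 mm (y), rising 35 degrees away from the robot, yaw -0.8 to -0.2 rad. Origin: on the worktop under its centre; x uphill, z up; the middle of the face is 52 mm above it. Two brass pins, 8 thick, 12 high, square to the face at y = -55 and +55, 18 mm downhill of its middle; the face between them is free for a finger.
- pepper_mill: Wooden pepper mill, 58 mm across, 170 mm high, loose, behind the tray. Leave alone. Origin: centre of its underside.
- tumbler: Glass tumbler, 77 mm across, 94 mm high, loose, behind the tray. Leave alone. Origin: centre of its underside.
- salt_box: Round wooden salt box, 91 mm across, 80 mm high, loose, in front of the drainer. Leave alone. Origin: centre of its underside.
- spice_jar: Spice jar, 46 mm across, 106 mm high, loose, beyond the brush, under the front edge of a wall cabinet (front at world x = 0.57, knobs out to x = 0.54, underside 0.48 m above the worktop, spanning y below 0.15; keep the wrist clear of it). Leave alone. Origin: centre of its underside.
Mind the look-alikes: they are no part of the job. Of the things shaped like the spreader, the wood one is meant.

How it is judged:
By the outcome, as a careful person would: the job done as asked, in the order asked, and still so for the second after the job is handed in, with the robot touching nothing.
It also fails if it takes over 72 s, if anything falls off the work surface, if the arm or the gripper's body presses on something with over 40 N, if the wrist force passes 120 N, or if a joint passes its speed limit or range.

### The arm

A 6-joint arm with a two-finger parallel gripper is mounted at the origin on a cart in front of the work surface, level with it; the furniture and walls round the work are solid. World frame = base frame: x ahead of the robot, y to its left, z up, the work surface at z = 0. Lengths are in m, angles in rad, forces in N, time in s.
With the tool pointing down it reaches from about 0.35 to 0.85 m from the base axis. Payload 8.1 kg.
Tool frame: the origin (TCP) lies midway between the tips of the shut fingers; the grasp point (between the pads) lies 19 mm behind it; z points along the fingers, y is the direction in which the jaws open and shut (so a half turn about z gives the same grasp; the last joint's range is limited). The gripper opens to 93 mm and grips with 3 to 60 N. Pads are 15 mm wide; open, the fingers measure 128 mm over their backs; the gripper's body (75 mm by 188 mm) begins 65 mm behind the grasp point.
Start: joints at [-1.225, 0.13, 1.488, -0, 1.523, -0.085], TCP at [0.251, -0.545, 0.219] pointing down, gripper open.
Joint ranges: [-2.96, 2.96], [-0.89, 2.26], [0.02, 2.5], [-1.34, 4.48], [0, 2.73], [-2.66, 2.66]. Speed limits (rad/s): [2.39, 2.39, 2.79, 3.14, 3.14, 3.14].

### API

Orientations are given as a rotation vector (axis times angle).
In Python, from plant import robot gives the robot as it stands. The module is installed in compiled form; this text tells all that it offers.
- The arm moves only by the shell command python3 -m pendant 'ROWS' [FORCE]. ROWS is JSON, a list of rows, each an object with "translation": the shift along the tool's x, y, z in mm, a list of three; "twist": the turn, a rotation vector about the tool's x, y, z in rad, a list of three; "grip": the opening, from -1 (shut) to 1 (fully open). A call has exactly 10 rows; each row shifts and turns the pose as measured when the row begins, along the tool's axes as they then stand; what a row does not reach is not made up. A row lasts 1/10 s, in which the tool goes at most 50 mm and 8.59 degrees, less where a joint would pass 70% of its speed; a pose out of reach is approached as far as the arm can. A call is refused whole if a number of a shift passes 50 or a number of a turn 0.15, either way. A call with a gripper value outside its range is refused whole. The fingers move at their own pace and stop on an object; FORCE is the grip in N (left out, the last holds). Time passes only in rows, so rows that do not move let the fingers close, or fill a call up. It gives the time, the measured TCP pose, the force and the opening at its end, in the units of the state.
- robot.read_state(): the state, without advancing time (a new reading comes with each control period).
- robot.read_camera(name): name is "scene" or "top"; returns (picture, depth): 420x560x3 uint8, red, green, blue; 420x560 float32, m along the optical axis (not along the pixel's ray), 0 where there is no reading.
- robot.camera_info(name): a dict with "vertical_fov" (degrees; the focal length in pixels is half the picture's height over the tangent of half this angle, whatever the lens; pixels are square), "cx", "cy" (the principal point, pixels), "D" ([k1, k2, p1, p2, k3] as OpenCV has them; the pictures are not rectified), "cam_to_world" (4x4, takes a point from camera to world coordinates). Camera axes: x right, y up, looking along -z (the intrinsics and any distortion apply to the point x, -y, -z); pixel columns grow to the right and rows downward; lengths in m; the calibration is good to about 2 mm. A picture is of the moment at which its call begins. camera_info takes no time and is no camera call.
- robot.close_job(): hands the job in, once; it reports no verdict.
The state is a dict: "t": time; "q": joint angles; "dq": joint speeds; "joint_torque": joint torques, N m; "tool_pos": TCP position; "orientation": TCP orientation; "force": force on the tool from outside, world axes, zero at the start; "wrist_torque": the same for the moment, N m; "opening": finger opening in m.
Only numpy, scipy, OpenCV 4.12 (cv2) and the standard library are available. Lean on these libraries where they do the work, as an engineer would, in place of code of your own. Each camera call takes 0.05 s, during which the arm holds its last target. There are 200 camera calls.

## Working session

There is one attempt and no reset: what is moved stays moved. The work goes in short steps, Python scripts to look and compute and a shell command to move; the robot and the scene stay as the last step left them, time stands still between calls to the robot, and variables do not carry over. Pictures are saved under pics/ and viewed, about 8 in all and at most 12, crops included, and the job is handed in when it is done.

```bash
mkdir -p pics; ls; cat > h.py <<'E'
import numpy as np, cv2
from plant import robot
from scipy.spatial.transform import Rotation as R
def K(name):
    c=robot.camera_info(name); f=210/np.tan(np.radians(c["vertical_fov"])/2)
    return np.array([[f,0,c["cx"]],[0,f,c["cy"]],[0,0,1]]),np.array(c["D"],float),np.array(c["cam_to_world"])
def xyz(name,depth):
    k,D,T=K(name); h,w=depth.shape
    u,v=np.meshgrid(np.arange(w),np.arange(h))
    p=cv2.undistortPoints(np.stack([u,v],-1).reshape(-1,1,2).astype(np.float64),k,D).reshape(h,w,2)
    P=np.stack([p[...,0]*depth,-p[...,1]*depth,-depth],-1)
    W=P@T[:3,:3].T+T[:3,3]; W[depth<=0]=np.nan
    return W
def proj(name,X):
    k,D,T=K(name); X=np.atleast_2d(X); C=(X-T[:3,3])@T[:3,:3]
    C=C*[1,-1,-1]
    return cv2.projectPoints(C,np.zeros(3),np.zeros(3),k,D)[0].reshape(-1,2)
def snap(name,tag):
    im,d=robot.read_camera(name); np.savez(f"pics/{tag}.npz",im=im,d=d,W=xyz(name,d)); cv2.imwrite(f"pics/{tag}.png",im[...,::-1]); return im,d
E
python3 - <<'E'
from h import *
for n in("scene","top"):
    snap(n,n+"0"); k,D,T=K(n); print(n,k.round(1).tolist(),D,T.round(3).tolist())
s=robot.read_state(); print({k:np.round(v,3).tolist() for k,v in s.items()})
a=cv2.imread("pics/scene0.png");b=cv2.imread("pics/top0.png")
E
```

```text
pics
scene [[530.8, 0.0, 282.1], [0.0, 530.8, 212.8], [0.0, 0.0, 1.0]] [-0.14781976  0.          0.          0.          0.        ] [[-0.589, 0.411, -0.696, -0.586], [-0.808, -0.321, 0.494, 0.785], [-0.02, 0.853, 0.521, 0.898], [0.0, 0.0, 0.0, 1.0]]
top [[401.1, 0.0, 283.7], [0.0, 401.1, 206.8], [0.0, 0.0, 1.0]] [-0.03461018  0.          0.          0.          0.        ] [[-0.012, 0.997, -0.078, 0.445], [-1.0, -0.01, 0.024, 0.012], [0.023, 0.078, 0.997, 1.17], [0.0, 0.0, 0.0, 1.0]]
{'t': 0.1, 'q': [-1.225, 0.131, 1.489, 0.0, 1.523, -0.085], 'dq': [0.001, -0.003, -0.002, 0.001, -0.001, 0.001], 'joint_torque': [0.001, -56.134, -49.31, 0.077, 0.029, -0.0], 'tool_pos': [0.25, -0.545, 0.218], 'orientation': [-3.067, -0.671, 0.0], 'force': [-0.395, 0.341, -0.501], 'wrist_torque': [0.003, 0.037, -0.006], 'opening': 0.093}
```

```bash
python3 - <<'E'
import cv2
b=cv2.imread("pics/top0.png"); cv2.imwrite("pics/top0b.png",cv2.resize(b,(800,600),interpolation=cv2.INTER_CUBIC))
E
```

```text
(no output)
```

View pics/top0b.png

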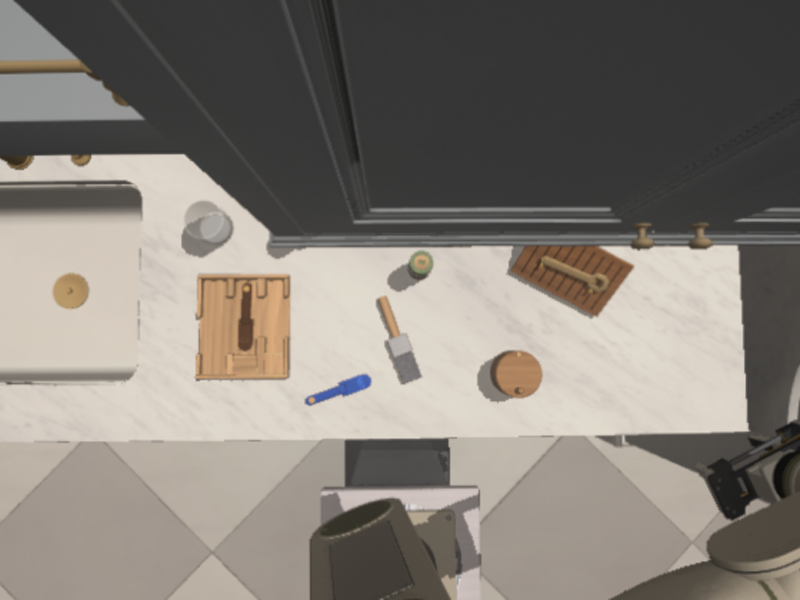

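View pics/scene0.png

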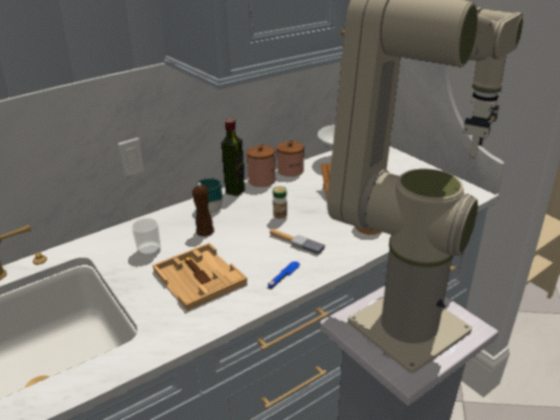

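The top view (shown at ×1.43) has the tray at about (243,327) with the dark spreader in its middle compartment. The brush is at (400,340), bristles toward the robot, and the opener is on the drainer at (575,275) with its ring to the right. A blue look-alike lies at (338,390). Next I'll measure using depth and crops.

```bash
python3 - <<'E'
from h import *
d=np.load("pics/top0.npz");im,W=d["im"],d["W"]
def crop(u0,v0,u1,v1,s):
    c=cv2.resize(im[v0:v1,u0:u1,::-1],None,fx=s,fy=s,interpolation=cv2.INTER_CUBIC)
    for u in range((u0+9)//10*10,u1,10):
        cv2.line(c,((u-u0)*s,0),((u-u0)*s,6),(0,0,255),1); cv2.putText(c,str(u),((u-u0)*s,16),0,.35,(0,0,255))
    for v in range((v0+9)//10*10,v1,10):
        cv2.line(c,(0,(v-v0)*s),(6,(v-v0)*s),(0,0,255),1); cv2.putText(c,str(v),(8,(v-v0)*s+4),0,.35,(0,0,255))
    return c
A=crop(134,186,209,271,5);B=crop(254,200,304,270,5);C=crop(350,166,450,226,4)
M=np.zeros((600,800,3),np.uint8)
M[:A.shape[0],:A.shape[1]]=A; M[:B.shape[0],380:380+B.shape[1]]=B; M[355:355+C.shape[0],380:380+C.shape[1]]=C
cv2.imwrite("pics/crops.png",M)
def rect(m,lab):
    n,l,st,_=cv2.connectedComponentsWithStats(m.astype(np.uint8)); i=1+np.argmax(st[1:,4]); P=W[l==i]
    r=cv2.minAreaRect(P[:,:2].astype(np.float32)*1000); print(lab,len(P),r,"z",np.percentile(P[:,2],[5,50,95]).round(4))
    return P
z=W[...,2]
roi=np.zeros(z.shape,bool)
def R_(u0,v0,u1,v1):
    m=np.zeros(z.shape,bool); m[v0:v1,u0:u1]=1; return m
print("table z",np.nanmedian(z[275:300,150:500]), "nan",np.isnan(W[...,0]).sum())
rect(R_(134,186,209,271)&(z>.004)&(z<.035),"tray")
rect(R_(134,186,209,271)&(z>.018)&(z<.03),"traytop")
rect(R_(254,203,304,272)&(z>.006)&(z<.03),"brush")
rect(R_(340,240,385,285)&(z>.07)&(z<.09),"salt")
rect(R_(280,172,306,198)&(z>.09)&(z<.12),"jar")
m=R_(350,172,450,226)&(z>.012)&(z<.12)
P=rect(m,"drainer")
# fit drainer plane robustly
A_=np.c_[P[:,:2],np.ones(len(P))];w=np.ones(len(P),bool)
for _ in range(8):
    c=np.linalg.lstsq(A_[w],P[w,2],rcond=None)[0]; r=P[:,2]-A_@c; w=np.abs(r)<.004
print("plane",c,"slope",np.degrees(np.arctan(np.hypot(*c[:2]))),"yaw",np.arctan2(c[1],c[0]),w.sum())
h=np.full(z.shape,np.nan); h[m]=(W[m]@np.r_[-c[:2],1]-c[2])/np.sqrt(1+c[0]**2+c[1]**2)
mm=(h>.005)&(h<.016); rect(mm,"opener")
E
```

```text
table z -0.0004269822478859542 nan 980
tray 3975 ((479.810791015625, 314.343017578125), (192.35784912109375, 216.2907257080078), 89.97759246826172) z [0.0045 0.009  0.0258]
traytop 936 ((414.69775390625, 311.2657470703125), (181.2786407470703, 79.41714477539062), 89.40342712402344) z [0.0198 0.0237 0.0274]
brush 654 ((449.95062255859375, 3.110729217529297), (178.63064575195312, 41.506717681884766), 21.214204788208008) z [0.0129 0.0178 0.0218]
salt 21 ((346.9903564453125, -232.1317596435547), (15.496671676635742, 12.12972354888916), 84.84378051757812) z [0.0718 0.0782 0.0828]
jar 226 ((592.16162109375, -42.63970184326172), (44.30302429199219, 43.001094818115234), 1.1566699743270874) z [0.1    0.1048 0.1086]
drainer 2590 ((585.6696166992188, -344.7284240722656), (201.19479370117188, 111.71717071533203), 61.70317840576172) z [0.0182 0.0524 0.0831]
plane [ 0.60997762 -0.33227774 -0.41825318] slope 34.78417878756741 yaw -0.49879399985432965 2007
opener 305 ((569.1431274414062, -348.3518981933594), (144.031494140625, 38.902591705322266), 68.7258529663086) z [0.0505 0.0582 0.069 ]
```

View pics/crops.png

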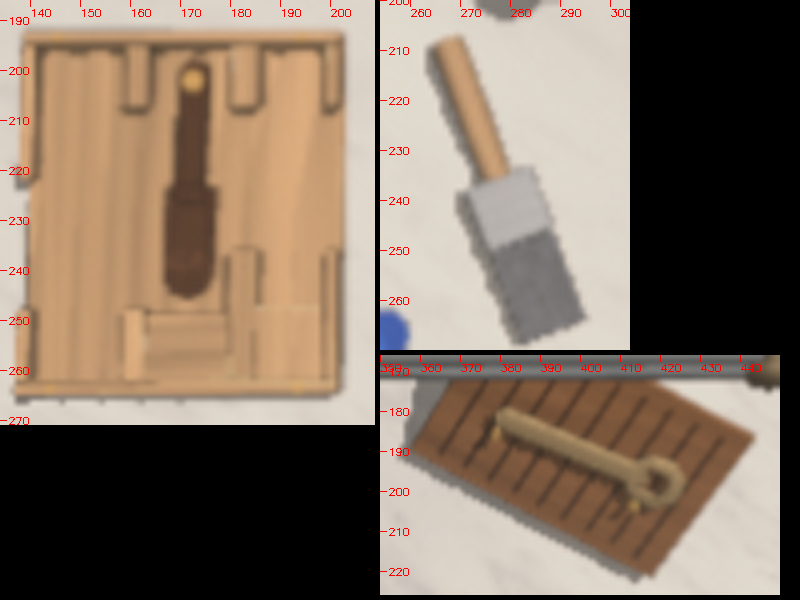

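The crops show the tray nearly square to the picture, with its top corners at about (138.4,193.4), (201.5,192.4) and (137.4,265.4). The spreader lies at columns 167–177, handle knob at (172,201) and blade end at (171,245). The brush handle end is at (269,208) and its bristle corners at (282,269) and (295,264). The opener's ring end is at (426,198) and its tail at (381,180). I'll turn these into poses and check them with a model overlay.

```bash
cat >> h.py <<'E'
def ray(name,uv,z):
    k,D,T=K(name); p=cv2.undistortPoints(np.array(uv,float).reshape(-1,1,2),k,D).reshape(-1,2)
    d=np.c_[p[:,0],-p[:,1],-np.ones(len(p))]@T[:3,:3].T; o=T[:3,3]
    return o+d*((z-o[2])/d[:,2])[:,None]
E
python3 - <<'E'
from h import *
from scipy.optimize import minimize
d=np.load("pics/top0.npz");im,W=d["im"],d["W"]
c=ray("top",[(138.4,193.4),(201.5,192.4),(137.4,265.4),(200.8,264.4)],.024); print("tray corners",c.round(4)[:,:2].tolist())
print("sizes",[np.linalg.norm(c[i]-c[j]).round(4) for i,j in((0,1),(2,3),(0,2),(1,3))])
fx=(c[0]+c[1]-c[2]-c[3])/2; yy=(c[0]+c[2]-c[1]-c[3])/2
print("tray c",c.mean(0)[:2],"yaw from x",np.arctan2(fx[1],fx[0]),"from y",np.arctan2(-yy[0],yy[1]))
b=ray("top",[(268.4,207.6)],.012)[0]; e=ray("top",[(282,269),(295.2,263.8)],.01); e2=e.mean(0)
print("brush handle end",b,"bristle corners",e.round(4).tolist(),"len",np.hypot(*(e2-b)[:2]),"w",np.linalg.norm(e[0]-e[1]),"mid",(b+e2)/2,"yaw",np.arctan2(*(e2-b)[1::-1]))
s=ray("top",[(172.6,197.6),(171,245.6)],.012); print("spreader",s.round(4).tolist(),"len",np.linalg.norm(s[0]-s[1]),"mid",s.mean(0),"yaw",np.arctan2(*(s[1]-s[0])[1::-1]))
# drainer: plane + opener via depth points
pl=np.array([.60998,-.33228,-.41825]); n=np.r_[-pl[:2],1]; n/=np.linalg.norm(n)
yaw=np.arctan2(n[1],n[0])+np.pi; X=np.r_[np.cos(yaw)*n[2],np.sin(yaw)*n[2],np.hypot(n[0],n[1])]; Y=np.cross(n,X)
o,dv=ray("top",[(381,180)],.05)[0],None
pts=[]
C=K("top")[2][:3,3]
for uv in [(379.5,179.5),(426.5,199),(416.5,191.5),(411,203)]:
    a=ray("top",[uv],0.)[0]; dd=a-C; # intersect with plane offset 8.5mm
    t=(pl[2]+.0085/n[2]+pl[0]*C[0]+pl[1]*C[1]-C[2])/(dd[2]-pl[0]*dd[0]-pl[1]*dd[1]); pts.append(C+t*dd)
pts=np.array(pts); ax=pts[0]-pts[1]; print("opener ends",pts[:2].round(4).tolist(),"len",np.linalg.norm(ax),"mid top",pts[:2].mean(0),"in drainer axes (up,y) dir",(ax@X).round(4),(ax@Y).round(4))
print("n",n,"X",X,"Y",Y)
# other objects from scene camera: mill,tumbler
S=np.load("pics/scene0.npz")["W"]
for nm,(v,u) in dict(mill=(188,203),mill2=(225,204),tumbler=(226,147),tumbler2=(240,147),jar=(190,280)).items(): print(nm,S[v,u].round(3))
E
```

```text
tray corners [[0.577, 0.3999], [0.5781, 0.2193], [0.3723, 0.3997], [0.3733, 0.2206]]
sizes [np.float64(0.1806), np.float64(0.1791), np.float64(0.2046), np.float64(0.2048)]
tray c [0.47517305 0.30985675] yaw from x -0.002521343899680788 from y 0.005696250088131519
brush handle end [0.53340281 0.02814737 0.012     ] bristle corners [[0.3565, -0.0092, 0.01], [0.3708, -0.0474, 0.01]] len 0.17892669406069792 w 0.04071768816269232 mid [ 4.48507560e-01 -7.47200461e-05  1.10000000e-02] yaw -2.820651444217464
spreader [[0.5652, 0.3049, 0.012], [0.427, 0.3082, 0.012]] len 0.1382399947175924 mid [0.49606935 0.30653302 0.012     ] yaw 3.1175330573642297
opener ends [[0.6063, -0.2864, 0.0571], [0.5491, -0.4157, 0.0652]] len 0.14169290354444244 mid top [ 0.57770347 -0.35103999  0.06113051] in drainer axes (up,y) dir -0.0141 0.141
n [-0.50097996  0.27290341  0.82130555] X [ 0.7212373  -0.39288621  0.57048855] Y [4.78367894e-01 8.78159529e-01 1.66533454e-16]
mill [0.659 0.184 0.158]
mill2 [0.649 0.199 0.04 ]
tumbler [0.711 0.354 0.066]
tumbler2 [0.647 0.383 0.063]
jar [ 0.586 -0.041  0.106]
```

Checks agree: brush length 179 (180), spreader 138 (138), opener 142 (142), tray within 3 mm, and slope 34.8°. I'll start with the brush.

```bash
cat > plan.py <<'E'
# prints suggested rows (tool-frame mm, rad) from the present pose to a target
import sys; from h import *
def down(psi): y=np.r_[np.cos(psi),np.sin(psi),0]; z=np.r_[0,0,-1.]; return np.c_[np.cross(y,z),y,z]
T=np.r_[.4755,.310,0]; ty=.002   # tray
TR=R.from_euler("z",ty).as_matrix()
n=np.array([-.50098,.27290,.82131]);X=np.array([.72124,-.39289,.57049]);Y=np.cross(n,X)
b=.092; oy=Y*np.cos(b)-X*np.sin(b); ox=X*np.cos(b)+Y*np.sin(b); OR=np.c_[oy,ox,-n]; O=np.r_[.582,-.3534,.0541]
def rows(p,Rt,maxmm=48,maxr=.148,N=None):
    s=robot.read_state(); p0=np.array(s["tool_pos"]);R0=R.from_rotvec(s["orientation"]);Rt=R.from_matrix(Rt)
    rv=(R0.inv()*Rt).as_rotvec(); d=p-p0
    n_=N or int(max(1,np.ceil(max(np.linalg.norm(d)*1000/maxmm,np.linalg.norm(rv)/maxr))))
    print("pos",p0.round(4),"d",(d*1000).round(1),"rv",rv.round(3),"q",np.round(s["q"],2),"open",round(s["opening"],4),"F",np.round(s["force"],1),"t",round(s["t"],1),"rows",n_)
    for i in range(n_):
        Ri=R0*R.from_rotvec(rv*i/n_); print(" ",Ri.inv().apply(d/n_*1000).round(0).astype(int).tolist(),(rv/n_).round(3).tolist())
E
python3 - <<'E'
from plan import *
rows(np.r_[.466,.0076,.15],down(-1.22))
E
```

```text
pos [ 0.2504 -0.5447  0.2177] d [215.6 552.3 -67.7] rv [-0.002 -0.     0.08 ] q [-1.23  0.13  1.49  0.    1.52 -0.09] open 0.0927 F [-0.4  0.3 -0.5] t 0.1 rows 13
  [33, -32, 5] [-0.0, -0.0, 0.006]
  [33, -32, 5] [-0.0, -0.0, 0.006]
  [32, -32, 5] [-0.0, -0.0, 0.006]
  [32, -32, 5] [-0.0, -0.0, 0.006]
  [32, -32, 5] [-0.0, -0.0, 0.006]
  [32, -33, 5] [-0.0, -0.0, 0.006]
  [32, -33, 5] [-0.0, -0.0, 0.006]
  [31, -33, 5] [-0.0, -0.0, 0.006]
  [31, -33, 5] [-0.0, -0.0, 0.006]
  [31, -33, 5] [-0.0, -0.0, 0.006]
  [31, -34, 5] [-0.0, -0.0, 0.006]
  [31, -34, 5] [-0.0, -0.0, 0.006]
  [30, -34, 5] [-0.0, -0.0, 0.006]
```

```bash
python3 -m pendant '[{"translation":[33,-32,5],"twist":[0,0,0.006],"grip":0},{"translation":[33,-32,5],"twist":[0,0,0.006],"grip":0},{"translation":[32,-32,5],"twist":[0,0,0.006],"grip":0},{"translation":[32,-32,5],"twist":[0,0,0.006],"grip":0},{"translation":[32,-32,5],"twist":[0,0,0.006],"grip":0},{"translation":[32,-33,5],"twist":[0,0,0.006],"grip":0},{"translation":[32,-33,5],"twist":[0,0,0.006],"grip":0},{"translation":[31,-33,5],"twist":[0,0,0.006],"grip":0},{"translation":[31,-33,5],"twist":[0,0,0.006],"grip":0},{"translation":[31,-33,5],"twist":[0,0,0.006],"grip":0}]'
python3 - <<'E'
from plan import *
rows(np.r_[.466,.0076,.10],down(-1.22))
E
```

```text
t: 1.1
tool_pos: [0.4177, -0.1084, 0.1618]
orientation: [-3.085, -0.558, 0.004]
force: [0.8, -0.7, 0.7]
opening: 0.0462
pos [ 0.4177 -0.1084  0.1618] d [ 48.3 116.  -61.8] rv [-0.007  0.002  0.007] q [-0.38 -0.3   2.    0.    1.45  0.84] open 0.0462 F [ 0.8 -0.7  0.7] t 1.1 rows 3
  [29, -30, 21] [-0.002, 0.001, 0.002]
  [29, -31, 21] [-0.002, 0.001, 0.002]
  [28, -31, 21] [-0.002, 0.001, 0.002]
```

```bash
python3 -m pendant '[{"translation":[22,-23,16],"twist":[0,0,0],"grip":0},{"translation":[22,-23,16],"twist":[0,0,0.005],"grip":0},{"translation":[22,-23,16],"twist":[0,0,0],"grip":0},{"translation":[22,-23,16],"twist":[0,0,0],"grip":0},{"translation":[2,-2,2],"twist":[0,0,0],"grip":0},{"translation":[0,0,20],"twist":[0,0,0],"grip":0},{"translation":[0,0,20],"twist":[0,0,0],"grip":0},{"translation":[0,0,15],"twist":[0,0,0],"grip":0},{"translation":[0,0,0],"twist":[0,0,0],"grip":0},{"translation":[0,0,0],"twist":[0,0,0],"grip":0}]'
python3 - <<'E'
from plan import *
rows(np.r_[.466,.0076,.004],down(-1.22))
snap("top","top1"); im=cv2.imread("pics/top1.png")
cv2.imwrite("pics/top1c.png",cv2.resize(im[180:290,220:340],None,fx=5,fy=5,interpolation=cv2.INTER_CUBIC))
E
```

```text
t: 2.1
tool_pos: [0.4689, 0.0223, 0.0361]
orientation: [-3.084, -0.564, 0.008]
force: [-0.6, -0.0, 0.9]
opening: 0.0462
pos [0.4689 0.0223 0.0361] d [ -2.9 -14.7 -32.1] rv [-0.007  0.004  0.011] q [-0.07 -0.04  2.02  0.01  1.18  1.14] open 0.0462 F [-0.6 -0.   0.9] t 2.1 rows 1
  [-8, 13, 32] [-0.007, 0.004, 0.011]
```

```bash
python3 -m pendant '[{"translation":[-8,13,0],"twist":[-0.007,0.004,0.01],"grip":0},{"translation":[0,0,0],"twist":[0,0,0],"grip":0},{"translation":[0,0,10],"twist":[0,0,0],"grip":0},{"translation":[0,0,10],"twist":[0,0,0],"grip":0},{"translation":[0,0,8],"twist":[0,0,0],"grip":0},{"translation":[0,0,0],"twist":[0,0,0],"grip":0},{"translation":[0,0,0],"twist":[0,0,0],"grip":0},{"translation":[0,0,0],"twist":[0,0,0],"grip":0},{"translation":[0,0,0],"twist":[0,0,0],"grip":0},{"translation":[0,0,0],"twist":[0,0,0],"grip":0}]' 25
python3 - <<'E'
from plan import *
rows(np.r_[.466,.0076,.004],down(-1.22))
E
```

```text
t: 3.15
tool_pos: [0.4678, 0.0052, 0.0084]
orientation: [3.092, 0.547, 0.007]
force: [-0.8, -0.3, -0.1]
opening: 0.0463
pos [0.4678 0.0052 0.0084] d [-1.8  2.4 -4.4] rv [ 0.002 -0.004 -0.   ] q [-0.1  -0.01  2.05 -0.    1.11  1.12] open 0.0463 F [-0.8 -0.3 -0.1] t 3.1 rows 1
  [-1, -3, 4] [0.002, -0.004, -0.0]
```

View pics/top1c.png

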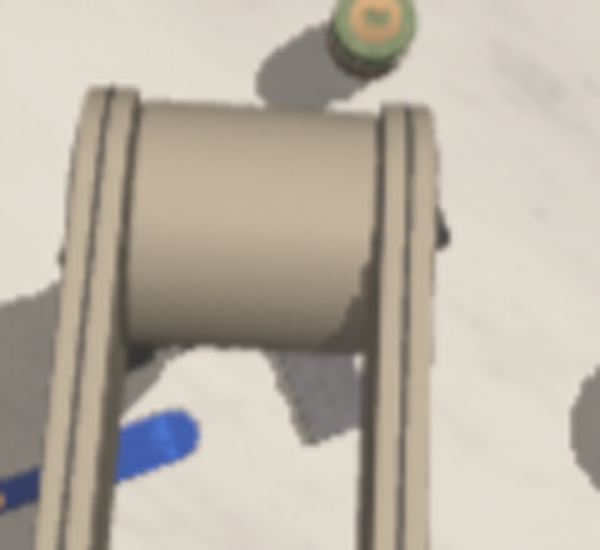

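The arm hides the grasp from above, but the bristles are still in the expected place. I'll close on the brush.

```bash
python3 -m pendant '[{"translation":[-1,-2,4],"twist":[0,0,0],"grip":0},{"translation":[0,0,0],"twist":[0,0,0],"grip":0},{"translation":[0,0,0],"twist":[0,0,0],"grip":-1},{"translation":[0,0,0],"twist":[0,0,0],"grip":-1},{"translation":[0,0,0],"twist":[0,0,0],"grip":-1},{"translation":[0,0,0],"twist":[0,0,0],"grip":-1},{"translation":[0,0,0],"twist":[0,0,0],"grip":-1},{"translation":[0,0,-20],"twist":[0,0,0],"grip":-1},{"translation":[0,0,-35],"twist":[0,0,0],"grip":-1},{"translation":[0,0,-30],"twist":[0,0,0],"grip":-1}]' 25
python3 - <<'E'
from plan import *
P=T+TR@[-.018,.0575,.006]; print(P)
rows(np.r_[P[:2],.15],down(np.pi/2+ty),N=20)
E
```

```text
t: 4.15
tool_pos: [0.4608, 0.0074, 0.0861]
orientation: [-3.092, -0.547, 0.009]
force: [0.3, -0.2, -1.6]
opening: 0.0183
[0.45738504 0.36746389 0.006     ]
pos [0.4608 0.0074 0.0861] d [ -3.4 360.1  63.9] rv [-8.000e-03 -2.000e-03 -2.793e+00] q [-0.1  -0.14  2.01 -0.    1.28  1.13] open 0.0183 F [ 0.3 -0.2 -1.6] t 4.2 rows 20
  [6, -17, -3] [-0.0, -0.0, -0.14]
  [8, -16, -3] [-0.0, -0.0, -0.14]
  [10, -15, -3] [-0.0, -0.0, -0.14]
  [12, -13, -3] [-0.0, -0.0, -0.14]
  [14, -11, -3] [-0.0, -0.0, -0.14]
  [16, -9, -3] [-0.0, -0.0, -0.14]
  [17, -7, -3] [-0.0, -0.0, -0.14]
  [17, -5, -3] [-0.0, -0.0, -0.14]
  [18, -2, -3] [-0.0, -0.0, -0.14]
  [18, 0, -3] [-0.0, -0.0, -0.14]
  [18, 3, -3] [-0.0, -0.0, -0.14]
  [17, 5, -3] [-0.0, -0.0, -0.14]
  [16, 8, -3] [-0.0, -0.0, -0.14]
  [15, 10, -3] [-0.0, -0.0, -0.14]
  [13, 12, -3] [-0.0, -0.0, -0.14]
  [12, 14, -3] [-0.0, -0.0, -0.14]
  [10, 15, -3] [-0.0, -0.0, -0.14]
  [7, 16, -3] [-0.0, -0.0, -0.14]
  [5, 17, -3] [-0.0, -0.0, -0.14]
  [3, 18, -3] [-0.0, -0.0, -0.14]
```

```bash
python3 -m pendant '[{"translation":[6,-17,-6],"twist":[0,0,-0.14],"grip":-1},{"translation":[8,-16,-6],"twist":[0,0,-0.14],"grip":-1},{"translation":[10,-15,-6],"twist":[0,0,-0.14],"grip":-1},{"translation":[12,-13,-6],"twist":[0,0,-0.14],"grip":-1},{"translation":[14,-11,-6],"twist":[0,0,-0.14],"grip":-1},{"translation":[16,-9,-6],"twist":[0,0,-0.14],"grip":-1},{"translation":[17,-7,-3],"twist":[0,0,-0.14],"grip":-1},{"translation":[17,-5,-3],"twist":[0,0,-0.14],"grip":-1},{"translation":[18,-2,-3],"twist":[0,0,-0.14],"grip":-1},{"translation":[18,0,-3],"twist":[0,0,-0.14],"grip":-1}]'
python3 - <<'E'
from plan import *
P=T+TR@[-.018,.0575,.006]
rows(np.r_[P[:2],.10],down(np.pi/2+ty))
E
```

```text
t: 5.15
tool_pos: [0.456, 0.1914, 0.141]
orientation: [1.952, 2.459, 0.001]
force: [0.8, -0.5, -0.2]
opening: 0.0186
pos [0.456  0.1914 0.141 ] d [  1.4 176.  -41. ] rv [ 1.000e-03  2.000e-03 -1.344e+00] q [ 0.29 -0.11  1.87 -0.    1.38  0.07] open 0.0186 F [ 0.8 -0.5 -0.2] t 5.2 rows 10
  [17, 4, 4] [0.0, 0.0, -0.134]
  [16, 6, 4] [0.0, 0.0, -0.134]
  [15, 9, 4] [0.0, 0.0, -0.134]
  [14, 11, 4] [0.0, 0.0, -0.134]
  [13, 12, 4] [0.0, 0.0, -0.134]
  [11, 14, 4] [0.0, 0.0, -0.134]
  [9, 15, 4] [0.0, 0.0, -0.134]
  [7, 16, 4] [0.0, 0.0, -0.134]
  [5, 17, 4] [0.0, 0.0, -0.134]
  [2, 17, 4] [0.0, 0.0, -0.134]
```

```bash
python3 -m pendant '[{"translation":[17,4,2],"twist":[0,0,-0.134],"grip":-1},{"translation":[16,6,2],"twist":[0,0,-0.134],"grip":-1},{"translation":[15,9,2],"twist":[0,0,-0.134],"grip":-1},{"translation":[14,11,2],"twist":[0,0,-0.134],"grip":-1},{"translation":[13,12,2],"twist":[0,0,-0.134],"grip":-1},{"translation":[11,14,2],"twist":[0,0,-0.134],"grip":-1},{"translation":[9,15,2],"twist":[0,0,-0.134],"grip":-1},{"translation":[7,16,2],"twist":[0,0,-0.134],"grip":-1},{"translation":[3,8,0],"twist":[0,0,-0.08],"grip":-1},{"translation":[0,0,0],"twist":[0,0,0],"grip":-1}]'
python3 - <<'E'
from plan import *
P=T+TR@[-.018,.0575,.006]
rows(np.r_[P[:2],.06],down(np.pi/2+ty))
snap("top","top2"); im=cv2.imread("pics/top2.png"); snap("scene","scene2"); im2=cv2.imread("pics/scene2.png")
M=np.hstack([cv2.resize(im[180:280,120:220],(400,400)),cv2.resize(im2[190:310,140:260],(400,400))]); cv2.imwrite("pics/m2.png",M)
E
```

```text
t: 6.15
tool_pos: [0.4508, 0.3478, 0.1225]
orientation: [-0.211, -3.134, 0.003]
force: [0.2, 0.2, -1.3]
opening: 0.0186
pos [0.4508 0.3478 0.1225] d [  6.6  19.7 -62.5] rv [-0.002 -0.    -0.136] q [ 0.57  0.11  1.68 -0.    1.34 -0.87] open 0.0186 F [ 0.2  0.2 -1.3] t 6.2 rows 2
  [-2, 10, 31] [-0.001, -0.0, -0.068]
  [-3, 10, 31] [-0.001, -0.0, -0.068]
```

View pics/m2.png

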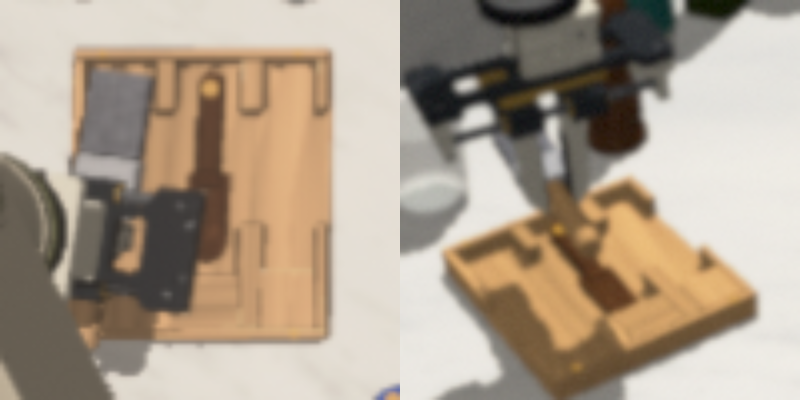

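Top view: the brush is held with the bristles at the far end over the left compartment, still slightly yawed as commanded. I'll line it up and measure its actual pose in the hand.

```bash
python3 -m pendant '[{"translation":[-2,10,15],"twist":[0,0,-0.068],"grip":-1},{"translation":[-3,10,15],"twist":[0,0,-0.068],"grip":-1},{"translation":[0,0,10],"twist":[0,0,0],"grip":-1},{"translation":[0,0,0],"twist":[0,0,0],"grip":-1},{"translation":[0,0,0],"twist":[0,0,0],"grip":-1},{"translation":[0,0,0],"twist":[0,0,0],"grip":-1},{"translation":[0,0,0],"twist":[0,0,0],"grip":-1},{"translation":[0,0,0],"twist":[0,0,0],"grip":-1},{"translation":[0,0,0],"twist":[0,0,0],"grip":-1},{"translation":[0,0,0],"twist":[0,0,0],"grip":-1}]'
python3 - <<'E'
from plan import *
P=T+TR@[-.018,.0575,.006]
rows(np.r_[P[:2],.03],down(np.pi/2+ty))
snap("top","top3"); W=np.load("pics/top3.npz")["W"]
m=(W[...,2]>.055)&(W[...,2]<.125)&(W[...,0]>.49)&(W[...,0]<.62)&(W[...,1]>.33)&(W[...,1]<.41)
nn,l,st,_=cv2.connectedComponentsWithStats(m.astype(np.uint8)); p=W[l==1+np.argmax(st[1:,4])]
r=cv2.minAreaRect(p[:,:2].astype(np.float32)*1000); print(len(p),r,np.percentile(p[:,0],[2,98]),np.percentile(p[:,2],[5,50,95]))
A=np.c_[p[:,0]-.45,np.ones(len(p))]; print("z vs x",np.linalg.lstsq(A,p[:,2],rcond=None)[0])
E
```

```text
t: 7.25
tool_pos: [0.4607, 0.3627, 0.0849]
orientation: [0.03, 3.138, -0.002]
force: [-0.1, -0.7, -1.5]
opening: 0.0183
pos [0.4607 0.3627 0.0849] d [ -3.3   4.8 -54.9] rv [-0.001  0.004 -0.021] q [ 0.58  0.19  1.67 -0.    1.28 -0.97] open 0.0183 F [-0.1 -0.7 -1.5] t 7.2 rows 2
  [2, 2, 27] [-0.001, 0.002, -0.011]
  [2, 2, 27] [-0.001, 0.002, -0.011]
407 ((529.1072998046875, 359.9210510253906), (70.60143280029297, 41.73709487915039), 0.43861091136932373) [0.49936502 0.56408002] [0.09250769 0.0979406  0.10214345]
z vs x [-0.01908791  0.09927882]
```

```bash
python3 -m pendant '[{"translation":[0,5,0],"twist":[0,0.004,-0.021],"grip":-1},{"translation":[0,0,0],"twist":[0,0,0],"grip":-1},{"translation":[0,0,15],"twist":[0,0,0],"grip":-1},{"translation":[0,0,15],"twist":[0,0,0],"grip":-1},{"translation":[0,0,10],"twist":[0,0,0],"grip":-1},{"translation":[0,0,0],"twist":[0,0,0],"grip":-1},{"translation":[0,0,0],"twist":[0,0,0],"grip":-1},{"translation":[0,0,0],"twist":[0,0,0],"grip":-1},{"translation":[0,0,0],"twist":[0,0,0],"grip":-1},{"translation":[0,0,0],"twist":[0,0,0],"grip":-1}]'
python3 - <<'E'
from plan import *
P=T+TR@[-.018,.0575,.006]
rows(np.r_[.461,P[1],.012],down(np.pi/2+ty))
snap("top","top4"); W=np.load("pics/top4.npz")["W"]
m=(W[...,2]>.03)&(W[...,2]<.125)&(W[...,0]>.495)&(W[...,0]<.62)&(W[...,1]>.33)&(W[...,1]<.41)
nn,l,st,_=cv2.connectedComponentsWithStats(m.astype(np.uint8)); p=W[l==1+np.argmax(st[1:,4])]
print(len(p),np.percentile(p,[2,98],axis=0).round(4))
for a in np.arange(.5,.57,.01):
    q=p[(p[:,0]>a)&(p[:,0]<a+.01)]
    if len(q): print(a.round(2),q[:,1].min().round(4),q[:,1].max().round(4),((q[:,1].min()+q[:,1].max())/2).round(4),q[:,2].mean().round(4))
im=cv2.imread("pics/top4.png"); im2=cv2.imread("pics/scene2.png")
E
```

```text
t: 8.3
tool_pos: [0.4597, 0.3676, 0.0398]
orientation: [0.006, -3.139, 0.004]
force: [-0.4, 0.3, -0.6]
opening: 0.0182
pos [0.4597 0.3676 0.0398] d [  1.3  -0.1 -27.8] rv [-0.003 -0.003  0.002] q [ 0.59  0.26  1.68 -0.    1.2  -0.99] open 0.0182 F [-0.4  0.3 -0.6] t 8.3 rows 1
  [-1, 0, 28] [-0.003, -0.003, 0.002]
369 [[0.5002 0.3459 0.0413]
 [0.5634 0.3855 0.0569]]
0.5 0.3444 0.3846 0.3645 0.0531
0.51 0.3461 0.385 0.3656 0.0513
0.52 0.346 0.3855 0.3658 0.0515
0.53 0.346 0.3862 0.3661 0.0511
0.54 0.3458 0.3853 0.3656 0.052
0.55 0.3462 0.3882 0.3672 0.0511
0.56 0.346 0.384 0.365 0.0515
```

```bash
python3 -m pendant '[{"translation":[-2,1,10],"twist":[0,0,0],"grip":-1},{"translation":[0,0,8],"twist":[0,0,0],"grip":-1},{"translation":[0,0,4],"twist":[0,0,0],"grip":-1},{"translation":[0,0,2],"twist":[0,0,0],"grip":-1},{"translation":[0,0,0],"twist":[0,0,0],"grip":-1},{"translation":[0,0,0],"twist":[0,0,0],"grip":-1},{"translation":[0,0,0],"twist":[0,0,0],"grip":-1},{"translation":[0,0,0],"twist":[0,0,0],"grip":-1},{"translation":[0,0,0],"twist":[0,0,0],"grip":-1},{"translation":[0,0,0],"twist":[0,0,0],"grip":-1}]'
python3 - <<'E'
from plan import *
P=T+TR@[-.018,.0575,.006]
rows(np.r_[.461,P[1],.012],down(np.pi/2+ty))
E
```

```text
t: 9.35
tool_pos: [0.4625, 0.3691, 0.0146]
orientation: [0.006, -3.14, 0.003]
force: [0.0, 0.1, -0.7]
opening: 0.0186
pos [0.4625 0.3691 0.0146] d [-1.5 -1.6 -2.6] rv [-0.002 -0.001  0.002] q [ 0.59  0.3   1.69 -0.    1.16 -0.99] open 0.0186 F [ 0.   0.1 -0.7] t 9.3 rows 1
  [1, -2, 3] [-0.002, -0.001, 0.002]
```

```bash
python3 -m pendant '[{"translation":[0,-1,2],"twist":[0,0,0],"grip":-1},{"translation":[0,0,2],"twist":[0,0,0],"grip":-1},{"translation":[0,0,0],"twist":[0,0,0],"grip":-1},{"translation":[0,0,0],"twist":[0,0,0],"grip":-1},{"translation":[0,0,0],"twist":[0,0,0],"grip":-0.55},{"translation":[0,0,0],"twist":[0,0,0],"grip":-0.4},{"translation":[0,0,0],"twist":[0,0,0],"grip":-0.3},{"translation":[0,0,0],"twist":[0,0,0],"grip":-0.3},{"translation":[0,0,0],"twist":[0,0,0],"grip":-0.3},{"translation":[0,0,0],"twist":[0,0,0],"grip":-0.3}]'
python3 - <<'E'
from plan import *
rows(np.r_[.51,.3055,.08],down(-np.pi/2-.024))
E
```

```text
t: 10.35
tool_pos: [0.4631, 0.3684, 0.011]
orientation: [0.006, -3.141, 0.002]
force: [0.3, -0.5, -0.2]
opening: 0.0328
pos [0.4631 0.3684 0.011 ] d [ 46.9 -62.9  69. ] rv [ 0.000e+00 -2.000e-03 -3.114e+00] q [ 0.59  0.3   1.69 -0.    1.15 -0.99] open 0.0328 F [ 0.3 -0.5 -0.2] t 10.3 rows 22
  [-2, -3, -3] [0.0, -0.0, -0.142]
  [-2, -3, -3] [0.0, -0.0, -0.142]
  [-1, -3, -3] [0.0, -0.0, -0.142]
  [-1, -3, -3] [0.0, -0.0, -0.142]
  [0, -4, -3] [0.0, -0.0, -0.142]
  [0, -4, -3] [0.0, -0.0, -0.142]
  [1, -3, -3] [0.0, -0.0, -0.142]
  [1, -3, -3] [0.0, -0.0, -0.142]
  [2, -3, -3] [0.0, -0.0, -0.142]
  [2, -3, -3] [0.0, -0.0, -0.142]
  [3, -3, -3] [0.0, -0.0, -0.142]
  [3, -2, -3] [0.0, -0.0, -0.142]
  [3, -2, -3] [0.0, -0.0, -0.142]
  [3, -1, -3] [0.0, -0.0, -0.142]
  [3, -1, -3] [0.0, -0.0, -0.142]
  [4, 0, -3] [0.0, -0.0, -0.142]
  [4, 0, -3] [0.0, -0.0, -0.142]
  [3, 1, -3] [0.0, -0.0, -0.142]
  [3, 1, -3] [0.0, -0.0, -0.142]
  [3, 2, -3] [0.0, -0.0, -0.142]
  [3, 2, -3] [0.0, -0.0, -0.142]
  [3, 2, -3] [0.0, -0.0, -0.142]
```

```bash
python3 -m pendant '[{"translation":[0,0,-15],"twist":[0,0,0],"grip":-0.3},{"translation":[0,0,-25],"twist":[0,0,0],"grip":-0.3},{"translation":[0,0,-25],"twist":[0,0,0],"grip":-0.3},{"translation":[-10,-13,0],"twist":[0,0,0.005],"grip":-0.3},{"translation":[-12,-16,0],"twist":[0,0,0.005],"grip":-0.3},{"translation":[-12,-16,0],"twist":[0,0,0.005],"grip":-0.3},{"translation":[-6,-8,0],"twist":[0,0,0.005],"grip":-0.3},{"translation":[0,0,0],"twist":[0,0,0],"grip":-0.3},{"translation":[0,0,0],"twist":[0,0,0],"grip":-0.3},{"translation":[0,0,0],"twist":[0,0,0],"grip":-0.3}]'
python3 - <<'E'
from plan import *
rows(np.r_[.5098,.3055,.03],down(np.pi/2-.024))
snap("top","top5"); snap("scene","scene5"); a=cv2.imread("pics/top5.png");b=cv2.imread("pics/scene5.png")
cv2.imwrite("pics/m5.png",np.hstack([cv2.resize(a[180:280,120:220],(400,400),interpolation=cv2.INTER_CUBIC),cv2.resize(b[210:310,145:245],(400,400),interpolation=cv2.INTER_CUBIC)]))
E
```

```text
t: 11.35
tool_pos: [0.5052, 0.3125, 0.0829]
orientation: [0.027, 3.14, -0.001]
force: [-0.4, 0.9, 0.0]
opening: 0.033
pos [0.5052 0.3125 0.0829] d [  4.6  -7.  -52.9] rv [-0.     0.001  0.007] q [ 0.47  0.22  1.65 -0.    1.28 -1.09] open 0.033 F [-0.4  0.9  0. ] t 11.3 rows 2
  [-2, -3, 26] [-0.0, 0.001, 0.003]
  [-2, -3, 26] [-0.0, 0.001, 0.003]
```

View pics/m5.png

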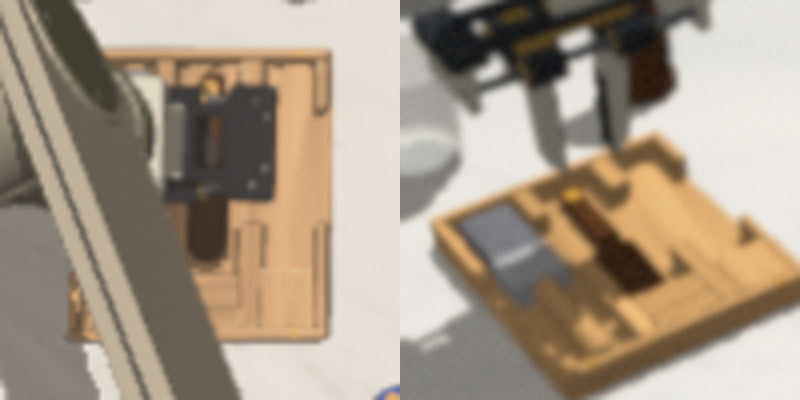

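The brush lies flat in the left compartment with the bristles at the far end, and the open fingers are over the spreader's handle. Descending to grip it.

```bash
python3 -m pendant '[{"translation":[-5,-7,10],"twist":[0,0,0.007],"grip":-0.3},{"translation":[0,0,0],"twist":[0,0,0],"grip":-0.3},{"translation":[0,0,15],"twist":[0,0,0],"grip":-0.3},{"translation":[0,0,10],"twist":[0,0,0],"grip":-0.3},{"translation":[0,0,0],"twist":[0,0,0],"grip":-0.3},{"translation":[0,0,0],"twist":[0,0,0],"grip":-0.3},{"translation":[0,0,0],"twist":[0,0,0],"grip":-0.3},{"translation":[0,0,0],"twist":[0,0,0],"grip":-0.3},{"translation":[0,0,0],"twist":[0,0,0],"grip":-0.3},{"translation":[0,0,0],"twist":[0,0,0],"grip":-0.3}]' 20
python3 - <<'E'
from plan import *
rows(np.r_[.5098,.3055,.0095],down(np.pi/2-.024))
E
```

```text
t: 12.45
tool_pos: [0.5089, 0.306, 0.0437]
orientation: [-0.035, -3.141, 0.002]
force: [0.2, -0.7, 0.3]
opening: 0.0324
pos [0.5089 0.306  0.0437] d [  0.9  -0.5 -34.2] rv [-0.001 -0.     0.002] q [ 0.46  0.26  1.67 -0.    1.21 -1.09] open 0.0324 F [ 0.2 -0.7  0.3] t 12.4 rows 1
  [-1, 0, 34] [-0.001, -0.0, 0.002]
```

```bash
python3 -m pendant '[{"translation":[-1,0,12],"twist":[0,0,0],"grip":-0.3},{"translation":[0,0,10],"twist":[0,0,0],"grip":-0.3},{"translation":[0,0,7],"twist":[0,0,0],"grip":-0.3},{"translation":[0,0,3],"twist":[0,0,0],"grip":-0.3},{"translation":[0,0,0],"twist":[0,0,0],"grip":-0.3},{"translation":[0,0,0],"twist":[0,0,0],"grip":-0.3},{"translation":[0,0,0],"twist":[0,0,0],"grip":-1},{"translation":[0,0,0],"twist":[0,0,0],"grip":-1},{"translation":[0,0,0],"twist":[0,0,0],"grip":-1},{"translation":[0,0,0],"twist":[0,0,0],"grip":-1}]' 20
python3 - <<'E'
from plan import *
rows(np.r_[.5098,.3055,.0095],down(np.pi/2-.024))
E
```

```text
t: 13.45
tool_pos: [0.5101, 0.306, 0.009]
orientation: [0.035, 3.141, -0.001]
force: [0.5, -0.1, -0.8]
opening: 0.0177
pos [0.5101 0.306  0.009 ] d [-0.3 -0.5  0.5] rv [-0.001  0.     0.002] q [ 0.45  0.31  1.68 -0.    1.15 -1.09] open 0.0177 F [ 0.5 -0.1 -0.8] t 13.4 rows 1
  [0, -1, 0] [-0.001, 0.0, 0.002]
```

```bash
python3 -m pendant '[{"translation":[0,0,-15],"twist":[0,0,0],"grip":-1},{"translation":[0,0,-30],"twist":[0,0,0],"grip":-1},{"translation":[0,0,-35],"twist":[0,0,0],"grip":-1},{"translation":[0,0,-20],"twist":[0,0,0.1],"grip":-1},{"translation":[0,0,-5],"twist":[0,0,0.145],"grip":-1},{"translation":[0,0,0],"twist":[0,0,0.145],"grip":-1},{"translation":[0,0,0],"twist":[0,0,0.145],"grip":-1},{"translation":[0,0,0],"twist":[0,0,0.145],"grip":-1},{"translation":[0,0,0],"twist":[0,0,0.145],"grip":-1},{"translation":[0,0,0],"twist":[0,0,0.145],"grip":-1}]'
python3 - <<'E'
from plan import *
P=T+TR@[.007,-.0645,.006]; print(P)
rows(np.r_[P[:2],.10],down(-np.pi/2+ty))
E
```

```text
t: 14.45
tool_pos: [0.5124, 0.3074, 0.1321]
orientation: [1.534, 2.734, 0.012]
force: [0.1, -0.3, -0.9]
opening: 0.0176
[0.48262899 0.24551413 0.006     ]
pos [0.5124 0.3074 0.1321] d [-29.7 -61.9 -32.1] rv [ 0.008 -0.009  2.117] q [ 0.46  0.17  1.61 -0.    1.36 -0.09] open 0.0176 F [ 0.1 -0.3 -0.9] t 14.4 rows 15
  [-2, -4, 2] [0.001, -0.001, 0.141]
  [-3, -3, 2] [0.001, -0.001, 0.141]
  [-3, -3, 2] [0.001, -0.001, 0.141]
  [-4, -2, 2] [0.001, -0.001, 0.141]
  [-4, -2, 2] [0.001, -0.001, 0.141]
  [-4, -1, 2] [0.001, -0.001, 0.141]
  [-5, -1, 2] [0.001, -0.001, 0.141]
  [-5, 0, 2] [0.001, -0.001, 0.141]
  [-5, 1, 2] [0.001, -0.001, 0.141]
  [-4, 1, 2] [0.001, -0.001, 0.141]
  [-4, 2, 2] [0.001, -0.001, 0.141]
  [-4, 2, 2] [0.001, -0.001, 0.141]
  [-4, 3, 2] [0.001, -0.001, 0.141]
  [-3, 3, 2] [0.001, -0.001, 0.141]
  [-3, 4, 2] [0.001, -0.001, 0.141]
```

```bash
python3 -m pendant '[{"translation":[-2,-4,2],"twist":[0.001,-0.001,0.141],"grip":-1},{"translation":[-3,-3,2],"twist":[0.001,-0.001,0.141],"grip":-1},{"translation":[-3,-3,2],"twist":[0.001,-0.001,0.141],"grip":-1},{"translation":[-4,-2,2],"twist":[0.001,-0.001,0.141],"grip":-1},{"translation":[-4,-2,2],"twist":[0.001,-0.001,0.141],"grip":-1},{"translation":[-4,-1,2],"twist":[0.001,-0.001,0.141],"grip":-1},{"translation":[-5,-1,2],"twist":[0.001,-0.001,0.141],"grip":-1},{"translation":[-5,0,2],"twist":[0.001,-0.001,0.141],"grip":-1},{"translation":[-5,1,2],"twist":[0.001,-0.001,0.141],"grip":-1},{"translation":[-4,1,2],"twist":[0.001,-0.001,0.141],"grip":-1}]'
python3 - <<'E'
from plan import *
P=T+TR@[.007,-.0645,.006]
rows(np.r_[P[:2],.08],down(-np.pi/2+ty))
E
```

```text
t: 15.45
tool_pos: [0.4944, 0.2677, 0.1268]
orientation: [2.976, 1.001, 0.018]
force: [-0.6, 0.8, -0.4]
opening: 0.0178
pos [0.4944 0.2677 0.1268] d [-11.8 -22.2 -46.8] rv [ 0.002 -0.012  0.647] q [ 0.41  0.08  1.71 -0.    1.34  1.33] open 0.0178 F [-0.6  0.8 -0.4] t 15.4 rows 5
  [-5, 2, 9] [0.0, -0.002, 0.129]
  [-4, 3, 9] [0.0, -0.002, 0.129]
  [-4, 3, 9] [0.0, -0.002, 0.129]
  [-3, 4, 9] [0.0, -0.002, 0.129]
  [-3, 4, 9] [0.0, -0.002, 0.129]
```

```bash
python3 -m pendant '[{"translation":[-5,2,8],"twist":[0,-0.002,0.129],"grip":-1},{"translation":[-4,3,8],"twist":[0,-0.002,0.129],"grip":-1},{"translation":[-4,3,8],"twist":[0,-0.002,0.129],"grip":-1},{"translation":[-3,4,8],"twist":[0,-0.002,0.12],"grip":-1},{"translation":[-2,2,5],"twist":[0,-0.002,0.06],"grip":-1},{"translation":[0,0,0],"twist":[0,0,0],"grip":-1},{"translation":[0,0,0],"twist":[0,0,0],"grip":-1},{"translation":[0,0,0],"twist":[0,0,0],"grip":-1},{"translation":[0,0,0],"twist":[0,0,0],"grip":-1},{"translation":[0,0,0],"twist":[0,0,0],"grip":-1}]'
python3 - <<'E'
from plan import *
P=T+TR@[.007,-.0645,.006]
rows(np.r_[P[:2],.04],down(-np.pi/2+ty))
snap("top","top6"); W=np.load("pics/top6.npz")["W"]; im=cv2.imread("pics/top6.png")
cv2.imwrite("pics/top6c.png",cv2.resize(im[180:280,120:220],(600,600),interpolation=cv2.INTER_CUBIC))
m=(W[...,2]>.05)&(W[...,2]<.11)&(W[...,0]>.50)&(W[...,0]<.60)&(W[...,1]>.20)&(W[...,1]<.28)
print(m.sum())
p=W[m]
for a in np.arange(.5,.59,.01):
    q=p[(p[:,0]>a)&(p[:,0]<a+.01)]
    if len(q): print(a.round(2),len(q),q[:,1].min().round(4),q[:,1].max().round(4),q[:,1].mean().round(4),q[:,0].max().round(4),np.median(q[:,2]).round(4))
E
```

```text
t: 16.45
tool_pos: [0.4868, 0.2481, 0.1005]
orientation: [-3.137, -0.092, -0.021]
force: [-0.1, -0.9, -0.8]
opening: 0.0176
pos [0.4868 0.2481 0.1005] d [ -4.2  -2.6 -60.5] rv [-0.003 -0.013  0.057] q [ 0.38  0.06  1.78 -0.    1.28  1.89] open 0.0176 F [-0.1 -0.9 -0.8] t 16.4 rows 2
  [-3, 1, 30] [-0.002, -0.007, 0.028]
  [-2, 1, 30] [-0.002, -0.007, 0.028]
138
0.53 42 0.2351 0.2655 0.2508 0.5388 0.1024
0.54 44 0.2375 0.2651 0.2514 0.5493 0.1031
0.55 40 0.2381 0.2652 0.2515 0.5597 0.1033
0.56 12 0.2433 0.2596 0.251 0.5652 0.1039
```

View pics/top6c.png

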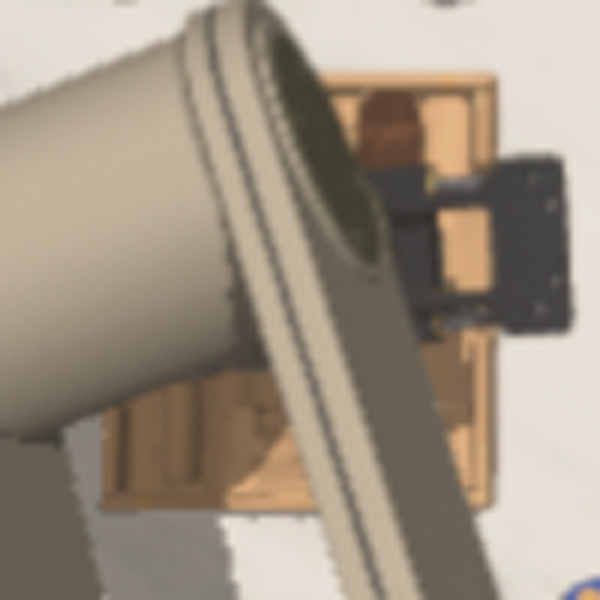

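The view shows the spreader held with the blade to the far end, at (390,120) in the crop. The remaining small yaw and offset match the readings, so I'll correct those and lower.

```bash
python3 -m pendant '[{"translation":[-2,2,10],"twist":[-0.003,-0.013,0.055],"grip":-1},{"translation":[0,0,15],"twist":[0,0,0],"grip":-1},{"translation":[0,0,15],"twist":[0,0,0],"grip":-1},{"translation":[0,0,5],"twist":[0,0,0],"grip":-1},{"translation":[0,0,0],"twist":[0,0,0],"grip":-1},{"translation":[0,0,0],"twist":[0,0,0],"grip":-1},{"translation":[0,0,0],"twist":[0,0,0],"grip":-1},{"translation":[0,0,0],"twist":[0,0,0],"grip":-1},{"translation":[0,0,0],"twist":[0,0,0],"grip":-1},{"translation":[0,0,0],"twist":[0,0,0],"grip":-1}]'
python3 - <<'E'
from plan import *
P=T+TR@[.007,-.0645,.006]
rows(np.r_[.485,P[1],.0105],down(-np.pi/2+ty))
snap("top","top7"); W=np.load("pics/top7.npz")["W"]
m=(W[...,2]>.035)&(W[...,2]<.11)&(W[...,0]>.525)&(W[...,0]<.60)&(W[...,1]>.20)&(W[...,1]<.28)
p=W[m]
for a in np.arange(.52,.59,.01):
    q=p[(p[:,0]>a)&(p[:,0]<a+.01)]
    if len(q): print(a.round(2),len(q),q[:,1].min().round(4),q[:,1].max().round(4),q[:,1].mean().round(4),q[:,0].max().round(4),np.median(q[:,2]).round(4))
E
```

```text
t: 17.5
tool_pos: [0.4858, 0.2467, 0.0535]
orientation: [-3.141, -0.013, -0.003]
force: [0.3, -0.1, -0.0]
opening: 0.0175
pos [0.4858 0.2467 0.0535] d [ -0.8  -1.2 -43. ] rv [-0.001 -0.002  0.006] q [0.38 0.12 1.81 0.   1.21 1.94] open 0.0175 F [ 0.3 -0.1 -0. ] t 17.5 rows 1
  [-1, 1, 43] [-0.001, -0.002, 0.006]
0.53 41 0.2319 0.2598 0.245 0.5398 0.0559
0.54 33 0.232 0.2594 0.2455 0.5481 0.0551
0.55 38 0.2344 0.2594 0.2467 0.5591 0.0555
0.56 7 0.2404 0.2534 0.2463 0.5652 0.0561
```

```bash
python3 -m pendant '[{"translation":[-1,1,14],"twist":[0,-0.002,0.004],"grip":-1},{"translation":[0,0,14],"twist":[0,0,0],"grip":-1},{"translation":[0,0,8],"twist":[0,0,0],"grip":-1},{"translation":[0,0,3],"twist":[0,0,0],"grip":-1},{"translation":[0,0,0],"twist":[0,0,0],"grip":-1},{"translation":[0,0,0],"twist":[0,0,0],"grip":-1},{"translation":[0,0,0],"twist":[0,0,0],"grip":-1},{"translation":[0,0,0],"twist":[0,0,0],"grip":-1},{"translation":[0,0,0],"twist":[0,0,0],"grip":-1},{"translation":[0,0,0],"twist":[0,0,0],"grip":-1}]'
python3 - <<'E'
from plan import *
rows(np.r_[.485,.2455,.0095],down(-np.pi/2+ty))
E
```

```text
t: 18.55
tool_pos: [0.4847, 0.2456, 0.0109]
orientation: [-3.141, -0.006, 0.001]
force: [-0.5, 0.2, -0.6]
opening: 0.0175
pos [0.4847 0.2456 0.0109] d [ 0.3 -0.1 -1.4] rv [-0.001  0.     0.002] q [0.37 0.18 1.83 0.   1.13 1.94] open 0.0175 F [-0.5  0.2 -0.6] t 18.6 rows 1
  [0, 0, 1] [-0.001, 0.0, 0.002]
```

```bash
python3 -m pendant '[{"translation":[0,0,2],"twist":[0,0,0],"grip":-1},{"translation":[0,0,0],"twist":[0,0,0],"grip":-1},{"translation":[0,0,0],"twist":[0,0,0],"grip":-1},{"translation":[0,0,0],"twist":[0,0,0],"grip":-0.55},{"translation":[0,0,0],"twist":[0,0,0],"grip":-0.4},{"translation":[0,0,0],"twist":[0,0,0],"grip":-0.35},{"translation":[0,0,0],"twist":[0,0,0],"grip":-0.35},{"translation":[0,0,-10],"twist":[0,0,0],"grip":-0.35},{"translation":[0,0,-25],"twist":[0,0,0],"grip":-0.35},{"translation":[0,0,-35],"twist":[0,0,0],"grip":-0.35}]'
python3 - <<'E'
from plan import *
# opener grasp at y=-9, standoff 120 mm along n
G=O+OR[:,0]*-.009; print("G",G,"OR",OR.round(3).tolist())
rows(G+n*.15,OR)
E
```

```text
t: 19.55
tool_pos: [0.4807, 0.244, 0.0765]
orientation: [3.139, 0.006, -0.015]
force: [-0.1, 0.2, 0.8]
opening: 0.0303
G [ 0.57830921 -0.36159492  0.05457167] OR [[0.41, 0.762, 0.501], [0.911, -0.311, -0.273], [-0.052, 0.568, -0.821]]
pos [0.4807 0.244  0.0765] d [  22.4 -564.6  101.2] rv [-0.57   0.311 -1.12 ] q [0.37 0.09 1.8  0.   1.26 1.94] open 0.0303 F [-0.1  0.2  0.8] t 19.6 rows 12
  [2, 47, -8] [-0.047, 0.026, -0.093]
  [-3, 47, -6] [-0.047, 0.026, -0.093]
  [-7, 47, -4] [-0.047, 0.026, -0.093]
  [-11, 46, -2] [-0.047, 0.026, -0.093]
  [-15, 45, 0] [-0.047, 0.026, -0.093]
  [-20, 44, 2] [-0.047, 0.026, -0.093]
  [-24, 41, 3] [-0.047, 0.026, -0.093]
  [-27, 39, 4] [-0.047, 0.026, -0.093]
  [-31, 36, 5] [-0.047, 0.026, -0.093]
  [-34, 33, 6] [-0.047, 0.026, -0.093]
  [-38, 29, 7] [-0.047, 0.026, -0.093]
  [-40, 25, 7] [-0.047, 0.026, -0.093]
```

```bash
python3 - <<'E'
from plan import *
s=robot.read_state();R0=R.from_rotvec(s["orientation"]);rv=(R0.inv()*R.from_matrix(OR)).as_rotvec()
rows(np.r_[.42,-.05,.21],(R0*R.from_rotvec(rv*.5)).as_matrix(),N=9)
E
```

```text
pos [0.4807 0.244  0.0765] d [ -60.7 -294.   133.5] rv [-0.285  0.155 -0.56 ] q [0.37 0.09 1.8  0.   1.26 1.94] open 0.0303 F [-0.1  0.2  0.8] t 19.6 rows 9
  [-7, 33, -15] [-0.032, 0.017, -0.062]
  [-9, 33, -14] [-0.032, 0.017, -0.062]
  [-11, 32, -13] [-0.032, 0.017, -0.062]
  [-12, 32, -12] [-0.032, 0.017, -0.062]
  [-14, 32, -11] [-0.032, 0.017, -0.062]
  [-16, 31, -11] [-0.032, 0.017, -0.062]
  [-18, 30, -10] [-0.032, 0.017, -0.062]
  [-19, 30, -9] [-0.032, 0.017, -0.062]
  [-21, 29, -9] [-0.032, 0.017, -0.062]
```

```bash
python3 -m pendant '[{"translation":[-2,10,-35],"twist":[0,0,0],"grip":-0.1},{"translation":[-9,33,-14],"twist":[-0.032,0.017,-0.062],"grip":0.1},{"translation":[-11,32,-13],"twist":[-0.032,0.017,-0.062],"grip":0.1},{"translation":[-12,32,-12],"twist":[-0.032,0.017,-0.062],"grip":0.1},{"translation":[-14,32,-11],"twist":[-0.032,0.017,-0.062],"grip":0.1},{"translation":[-16,31,-11],"twist":[-0.032,0.017,-0.062],"grip":0.1},{"translation":[-18,30,-10],"twist":[-0.032,0.017,-0.062],"grip":0.1},{"translation":[-19,30,-5],"twist":[-0.032,0.017,-0.062],"grip":0.1},{"translation":[-21,29,-5],"twist":[-0.032,0.017,-0.062],"grip":0.1},{"translation":[-21,29,-5],"twist":[-0.032,0.017,-0.062],"grip":0.1}]'
python3 - <<'E'
from plan import *
G=O+OR[:,0]*-.009
rows(G+n*.12,OR,N=10)
snap("top","top8"); im=cv2.imread("pics/top8.png")
a=cv2.resize(im[180:280,120:220],(400,400),interpolation=cv2.INTER_CUBIC); b=cv2.resize(im[150:250,350:450],(400,400),interpolation=cv2.INTER_CUBIC)
cv2.imwrite("pics/m8.png",np.hstack([a,b]))
E
```

```text
t: 20.55
tool_pos: [0.4086, -0.0693, 0.2479]
orientation: [2.712, 0.827, 0.235]
force: [-0.4, 0.2, 0.5]
opening: 0.0508
pos [ 0.4086 -0.0693  0.2479] d [ 109.6 -259.5  -94.8] rv [-0.261  0.141 -0.541] q [-0.1  -0.71  2.16 -0.21  1.43  0.88] open 0.0508 F [-0.4  0.2  0.5] t 20.6 rows 10
  [-6, 23, 18] [-0.026, 0.014, -0.054]
  [-8, 22, 18] [-0.026, 0.014, -0.054]
  [-9, 21, 19] [-0.026, 0.014, -0.054]
  [-11, 20, 19] [-0.026, 0.014, -0.054]
  [-12, 19, 19] [-0.026, 0.014, -0.054]
  [-13, 18, 20] [-0.026, 0.014, -0.054]
  [-14, 17, 20] [-0.026, 0.014, -0.054]
  [-16, 15, 20] [-0.026, 0.014, -0.054]
  [-17, 14, 20] [-0.026, 0.014, -0.054]
  [-18, 13, 20] [-0.026, 0.014, -0.054]
```

View pics/m8.png

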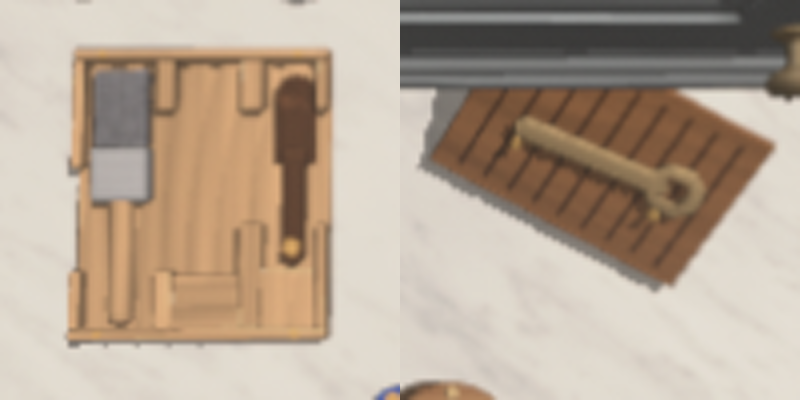

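The brush and spreader lie flat and the right way round in their compartments, and the opener is undisturbed on the drainer. Next, the opener.

```bash
python3 -m pendant '[{"translation":[-6,23,18],"twist":[-0.026,0.014,-0.054],"grip":0.1},{"translation":[-8,22,18],"twist":[-0.026,0.014,-0.054],"grip":0.1},{"translation":[-9,21,19],"twist":[-0.026,0.014,-0.054],"grip":0.1},{"translation":[-11,20,19],"twist":[-0.026,0.014,-0.054],"grip":0.1},{"translation":[-12,19,19],"twist":[-0.026,0.014,-0.054],"grip":0.1},{"translation":[-13,18,20],"twist":[-0.026,0.014,-0.054],"grip":0.1},{"translation":[-14,17,20],"twist":[-0.026,0.014,-0.054],"grip":0.1},{"translation":[-16,15,18],"twist":[-0.026,0.014,-0.054],"grip":0.1},{"translation":[-10,8,10],"twist":[-0.02,0.01,-0.04],"grip":0.1},{"translation":[0,0,0],"twist":[0,0,0],"grip":0.1}]'
python3 - <<'E'
from plan import *
G=O+OR[:,0]*-.009
rows(G+n*.06,OR)
E
```

```text
t: 21.6
tool_pos: [0.5064, -0.3063, 0.1855]
orientation: [2.193, 1.355, 0.379]
force: [-0.7, 0.7, -0.5]
opening: 0.0512
pos [ 0.5064 -0.3063  0.1855] d [ 41.8 -38.9 -81.7] rv [ 0.     0.018 -0.051] q [-0.69 -0.46  2.2   0.13  0.8  -0.28] open 0.0512 F [-0.7  0.7 -0.5] t 21.6 rows 3
  [-4, -1, 33] [0.0, 0.006, -0.017]
  [-4, -1, 33] [0.0, 0.006, -0.017]
  [-4, -1, 33] [0.0, 0.006, -0.017]
```

```bash
python3 -m pendant '[{"translation":[-4,-1,25],"twist":[0,0.006,-0.017],"grip":0.1},{"translation":[-4,-1,25],"twist":[0,0.006,-0.017],"grip":0.1},{"translation":[-4,-1,25],"twist":[0,0.006,-0.017],"grip":0.1},{"translation":[0,0,15],"twist":[0,0,0],"grip":0.1},{"translation":[0,0,0],"twist":[0,0,0],"grip":0.1},{"translation":[0,0,0],"twist":[0,0,0],"grip":0.1},{"translation":[0,0,0],"twist":[0,0,0],"grip":0.1},{"translation":[0,0,0],"twist":[0,0,0],"grip":0.1},{"translation":[0,0,0],"twist":[0,0,0],"grip":0.1},{"translation":[0,0,0],"twist":[0,0,0],"grip":0.1}]'
python3 - <<'E'
from plan import *
G=O+OR[:,0]*-.009
rows(G+n*.025,OR)
rows(G+n*.003,OR)
E
```

```text
t: 22.6
tool_pos: [0.5477, -0.3399, 0.1201]
orientation: [2.151, 1.411, 0.387]
force: [0.4, 0.2, 0.0]
opening: 0.0508
pos [ 0.5477 -0.3399  0.1201] d [ 18.1 -14.8 -45. ] rv [ 0.008 -0.    -0.003] q [-0.71 -0.2   2.13  0.21  0.62 -0.43] open 0.0508 F [0.4 0.2 0. ] t 22.6 rows 2
  [-2, -4, 25] [0.004, -0.0, -0.002]
  [-2, -4, 25] [0.004, -0.0, -0.002]
pos [ 0.5477 -0.3399  0.1201] d [ 29.1 -20.8 -63.1] rv [ 0.008 -0.    -0.003] q [-0.71 -0.2   2.13  0.21  0.62 -0.43] open 0.0508 F [0.4 0.2 0. ] t 22.6 rows 2
  [-2, -4, 36] [0.004, -0.0, -0.002]
  [-2, -4, 36] [0.004, -0.0, -0.002]
```

```bash
python3 -m pendant '[{"translation":[-2,-4,15],"twist":[0.008,0,-0.003],"grip":0.1},{"translation":[-2,-3,15],"twist":[0,0,0],"grip":0.1},{"translation":[0,0,10],"twist":[0,0,0],"grip":0.1},{"translation":[0,0,5],"twist":[0,0,0],"grip":0.1},{"translation":[0,0,0],"twist":[0,0,0],"grip":0.1},{"translation":[0,0,0],"twist":[0,0,0],"grip":0.1},{"translation":[0,0,0],"twist":[0,0,0],"grip":0.1},{"translation":[0,0,0],"twist":[0,0,0],"grip":0.1},{"translation":[0,0,0],"twist":[0,0,0],"grip":0.1},{"translation":[0,0,0],"twist":[0,0,0],"grip":0.1}]' 40
python3 - <<'E'
from plan import *
G=O+OR[:,0]*-.009
rows(G+n*.003,OR)
snap("scene","scene9"); snap("top","top9"); a=cv2.imread("pics/top9.png");b=cv2.imread("pics/scene9.png")
cv2.imwrite("pics/m9.png",np.hstack([cv2.resize(a[150:250,340:440],(400,400),interpolation=cv2.INTER_CUBIC),cv2.resize(b[130:260,310:440],(400,400),interpolation=cv2.INTER_CUBIC)]))
E
```

```text
t: 23.6
tool_pos: [0.5653, -0.3555, 0.084]
orientation: [2.149, 1.414, 0.383]
force: [0.4, -0.5, 0.5]
opening: 0.0514
pos [ 0.5653 -0.3555  0.084 ] d [ 11.5  -5.3 -27. ] rv [0.007 0.002 0.   ] q [-0.7  -0.07  2.08  0.23  0.53 -0.46] open 0.0514 F [ 0.4 -0.5  0.5] t 23.6 rows 1
  [1, -5, 29] [0.007, 0.002, 0.0]
```

View pics/m9.png

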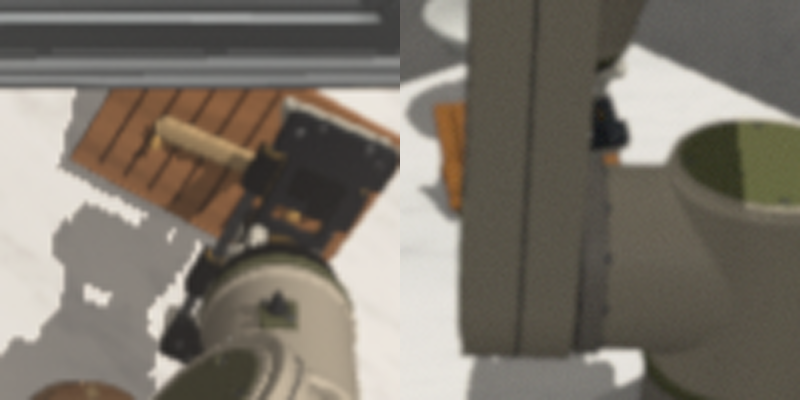

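```bash
python3 -m pendant '[{"translation":[1,-5,0],"twist":[0.007,0.002,0],"grip":0.1},{"translation":[0,0,0],"twist":[0,0,0],"grip":0.1},{"translation":[0,0,10],"twist":[0,0,0],"grip":0.1},{"translation":[0,0,6],"twist":[0,0,0],"grip":0.1},{"translation":[0,0,0],"twist":[0,0,0],"grip":0.1},{"translation":[0,0,0],"twist":[0,0,0],"grip":0.1},{"translation":[0,0,0],"twist":[0,0,0],"grip":0.1},{"translation":[0,0,0],"twist":[0,0,0],"grip":0.1},{"translation":[0,0,0],"twist":[0,0,0],"grip":0.1},{"translation":[0,0,0],"twist":[0,0,0],"grip":0.1}]' 40
python3 - <<'E'
from plan import *
G=O+OR[:,0]*-.009
rows(G+n*.003,OR)
E
```

```text
t: 24.7
tool_pos: [0.5697, -0.3572, 0.0677]
orientation: [2.156, 1.419, 0.38]
force: [-0.7, -0.9, 0.4]
opening: 0.0513
pos [ 0.5697 -0.3572  0.0677] d [  7.1  -3.6 -10.7] rv [-0.001 -0.     0.   ] q [-0.7  -0.02  2.07  0.24  0.51 -0.47] open 0.0513 F [-0.7 -0.9  0.4] t 24.7 rows 1
  [0, 0, 13] [-0.001, -0.0, 0.0]
```

```bash
python3 -m pendant '[{"translation":[0,0,6],"twist":[0,0,0],"grip":0.1},{"translation":[0,0,3],"twist":[0,0,0],"grip":0.1},{"translation":[0,0,2],"twist":[0,0,0],"grip":0.1},{"translation":[0,0,0],"twist":[0,0,0],"grip":0.1},{"translation":[0,0,0],"twist":[0,0,0],"grip":0.1},{"translation":[0,0,0],"twist":[0,0,0],"grip":0.1},{"translation":[0,0,0],"twist":[0,0,0],"grip":-0.1},{"translation":[0,0,0],"twist":[0,0,0],"grip":-1},{"translation":[0,0,0],"twist":[0,0,0],"grip":-1},{"translation":[0,0,0],"twist":[0,0,0],"grip":-1}]' 40
python3 - <<'E'
from plan import *
G=O+OR[:,0]*-.009
rows(G+n*.003,OR)
E
```

```text
t: 25.7
tool_pos: [0.5754, -0.3603, 0.0576]
orientation: [2.156, 1.419, 0.38]
force: [-0.1, -0.7, -0.7]
opening: 0.0291
pos [ 0.5754 -0.3603  0.0576] d [ 1.4 -0.5 -0.5] rv [-0.001 -0.     0.   ] q [-0.7   0.02  2.06  0.24  0.49 -0.47] open 0.0291 F [-0.1 -0.7 -0.7] t 25.7 rows 1
  [0, 1, 1] [-0.001, -0.0, 0.0]
```

```bash
python3 -m pendant '[{"translation":[0,0,0],"twist":[0,0,0],"grip":-1},{"translation":[0,0,0],"twist":[0,0,0],"grip":-1},{"translation":[0,0,-10],"twist":[0,0,0],"grip":-1},{"translation":[0,0,-20],"twist":[0,0,0],"grip":-1},{"translation":[0,0,-30],"twist":[0,0,0],"grip":-1},{"translation":[0,0,-40],"twist":[0,0,0],"grip":-1},{"translation":[0,0,-30],"twist":[0,0,0],"grip":-1},{"translation":[0,0,-10],"twist":[0,0,0],"grip":-1},{"translation":[0,0,0],"twist":[0,0,0],"grip":-1},{"translation":[0,0,0],"twist":[0,0,0],"grip":-1}]' 40
python3 - <<'E'
from plan import *
P=T+TR@[.028,-.0055,.006]; Rt=down(np.pi/2+ty); print(P)
s=robot.read_state();R0=R.from_rotvec(s["orientation"]);rv=(R0.inv()*R.from_matrix(Rt)).as_rotvec(); print(rv)
rows(np.r_[.43,-.05,.23],(R0*R.from_rotvec(rv*.5)).as_matrix(),N=10)
E
```

```text
t: 26.7
tool_pos: [0.5019, -0.3199, 0.1746]
orientation: [2.159, 1.421, 0.378]
force: [-0.7, -0.1, -0.4]
opening: 0.0288
[0.50351094 0.30455601 0.006     ]
[ 0.33405799  0.62641098 -1.91033934]
pos [ 0.5019 -0.3199  0.1746] d [-71.9 269.9  55.4] rv [ 0.167  0.313 -0.955] q [-0.74 -0.42  2.19  0.19  0.79 -0.43] open 0.0288 F [-0.7 -0.1 -0.4] t 26.7 rows 10
  [21, -11, -15] [0.017, 0.031, -0.096]
  [23, -9, -15] [0.017, 0.031, -0.096]
  [24, -7, -14] [0.017, 0.031, -0.096]
  [25, -5, -13] [0.017, 0.031, -0.096]
  [26, -3, -12] [0.017, 0.031, -0.096]
  [26, 0, -11] [0.017, 0.031, -0.096]
  [26, 2, -10] [0.017, 0.031, -0.096]
  [26, 4, -10] [0.017, 0.031, -0.096]
  [26, 7, -9] [0.017, 0.031, -0.096]
  [26, 9, -8] [0.017, 0.031, -0.096]
```

```bash
python3 -m pendant '[{"translation":[21,-11,-15],"twist":[0.017,0.031,-0.096],"grip":-1},{"translation":[23,-9,-15],"twist":[0.017,0.031,-0.096],"grip":-1},{"translation":[24,-7,-14],"twist":[0.017,0.031,-0.096],"grip":-1},{"translation":[25,-5,-13],"twist":[0.017,0.031,-0.096],"grip":-1},{"translation":[26,-3,-10],"twist":[0.017,0.031,-0.096],"grip":-1},{"translation":[26,0,-8],"twist":[0.017,0.031,-0.096],"grip":-1},{"translation":[26,2,-8],"twist":[0.017,0.031,-0.096],"grip":-1},{"translation":[26,4,-8],"twist":[0.017,0.031,-0.096],"grip":-1},{"translation":[26,7,-7],"twist":[0.017,0.031,-0.096],"grip":-1},{"translation":[26,9,-6],"twist":[0.017,0.031,-0.096],"grip":-1}]'
python3 - <<'E'
from plan import *
P=T+TR@[.028,-.0055,.006]; Rt=down(np.pi/2+ty)
rows(np.r_[P[:2],.14],Rt,N=11)
E
```

```text
t: 27.7
tool_pos: [0.4263, -0.0437, 0.2059]
orientation: [1.282, 2.561, 0.219]
force: [-0.2, 0.2, -1.1]
opening: 0.0288
pos [ 0.4263 -0.0437  0.2059] d [ 77.3 348.2 -65.9] rv [ 0.157  0.28  -0.923] q [-0.32 -0.73  2.24  0.11  1.34 -0.97] open 0.0288 F [-0.2  0.2 -1.1] t 27.7 rows 11
  [22, 23, 8] [0.014, 0.025, -0.084]
  [20, 25, 9] [0.014, 0.025, -0.084]
  [18, 26, 9] [0.014, 0.025, -0.084]
  [15, 28, 9] [0.014, 0.025, -0.084]
  [13, 29, 9] [0.014, 0.025, -0.084]
  [10, 30, 8] [0.014, 0.025, -0.084]
  [7, 31, 8] [0.014, 0.025, -0.084]
  [4, 32, 8] [0.014, 0.025, -0.084]
  [1, 32, 8] [0.014, 0.025, -0.084]
  [-1, 32, 7] [0.014, 0.025, -0.084]
  [-4, 32, 7] [0.014, 0.025, -0.084]
```

```bash
python3 -m pendant '[{"translation":[22,23,8],"twist":[0.014,0.025,-0.084],"grip":-1},{"translation":[20,25,9],"twist":[0.014,0.025,-0.084],"grip":-1},{"translation":[18,26,9],"twist":[0.014,0.025,-0.084],"grip":-1},{"translation":[15,28,9],"twist":[0.014,0.025,-0.084],"grip":-1},{"translation":[13,29,9],"twist":[0.014,0.025,-0.084],"grip":-1},{"translation":[10,30,8],"twist":[0.014,0.025,-0.084],"grip":-1},{"translation":[7,31,8],"twist":[0.014,0.025,-0.084],"grip":-1},{"translation":[4,32,8],"twist":[0.014,0.025,-0.084],"grip":-1},{"translation":[0,20,4],"twist":[0.01,0.018,-0.06],"grip":-1},{"translation":[0,5,0],"twist":[0,0,0],"grip":-1}]'
python3 - <<'E'
from plan import *
P=T+TR@[.028,-.0055,.006]; Rt=down(np.pi/2+ty)
rows(np.r_[P[:2],.08],Rt)
E
```

```text
t: 28.7
tool_pos: [0.4858, 0.2497, 0.1381]
orientation: [0.233, 3.092, 0.035]
force: [0.3, -1.3, -0.9]
opening: 0.0288
pos [0.4858 0.2497 0.1381] d [ 17.7  54.9 -58.1] rv [ 0.023  0.04  -0.152] q [ 0.38 -0.01  1.78  0.    1.32 -1.04] open 0.0288 F [ 0.3 -1.3 -0.9] t 28.7 rows 2
  [-4, 28, 30] [0.011, 0.02, -0.076]
  [-6, 28, 30] [0.011, 0.02, -0.076]
```

```bash
python3 -m pendant '[{"translation":[-4,18,12],"twist":[0.008,0.014,-0.05],"grip":-1},{"translation":[-5,18,12],"twist":[0.008,0.014,-0.05],"grip":-1},{"translation":[-6,18,12],"twist":[0.008,0.013,-0.05],"grip":-1},{"translation":[-2,3,12],"twist":[0,0,0],"grip":-1},{"translation":[0,0,0],"twist":[0,0,0],"grip":-1},{"translation":[0,0,0],"twist":[0,0,0],"grip":-1},{"translation":[0,0,0],"twist":[0,0,0],"grip":-1},{"translation":[0,0,0],"twist":[0,0,0],"grip":-1},{"translation":[0,0,0],"twist":[0,0,0],"grip":-1},{"translation":[0,0,0],"twist":[0,0,0],"grip":-1}]'
python3 - <<'E'
from plan import *
P=T+TR@[.028,-.0055,.006]; Rt=down(np.pi/2+ty)
rows(np.r_[P[:2],.01],Rt)
snap("top","top10"); W=np.load("pics/top10.npz")["W"]; im=cv2.imread("pics/top10.png")
cv2.imwrite("pics/top10c.png",cv2.resize(im[180:280,120:220],(500,500),interpolation=cv2.INTER_CUBIC))
m=(W[...,2]>.045)&(W[...,2]<.12)
for lo,hi in((.52,.60),(.40,.48)):
  p=W[m&(W[...,0]>lo)&(W[...,0]<hi)&(W[...,1]>.265)&(W[...,1]<.34)]
  for a in np.arange(lo,hi,.01):
    q=p[(p[:,0]>a)&(p[:,0]<a+.01)]
    if len(q): print(a.round(2),len(q),q[:,1].min().round(4),q[:,1].max().round(4),q[:,1].mean().round(4),q[:,0].min().round(4),q[:,0].max().round(4),np.median(q[:,2]).round(4))
E
```

```text
t: 29.7
tool_pos: [0.5087, 0.3023, 0.0855]
orientation: [-0.014, -3.137, 0.007]
force: [0.5, 0.3, -1.6]
opening: 0.029
pos [0.5087 0.3023 0.0855] d [ -5.2   2.3 -75.5] rv [-0.005 -0.005 -0.011] q [ 0.45  0.21  1.64 -0.    1.29 -1.11] open 0.029 F [ 0.5  0.3 -1.6] t 29.7 rows 2
  [2, 1, 38] [-0.002, -0.002, -0.005]
  [3, 1, 38] [-0.002, -0.002, -0.005]
0.55 13 0.2882 0.3034 0.2957 0.556 0.5589 0.0894
0.56 13 0.2925 0.3097 0.3013 0.5614 0.5649 0.0885
0.45 5 0.2936 0.2961 0.2946 0.4512 0.4592 0.0891
0.46 11 0.2941 0.2996 0.2966 0.4619 0.4699 0.0891
0.47 4 0.2956 0.3023 0.2987 0.4726 0.4727 0.0877
```

View pics/top10c.png

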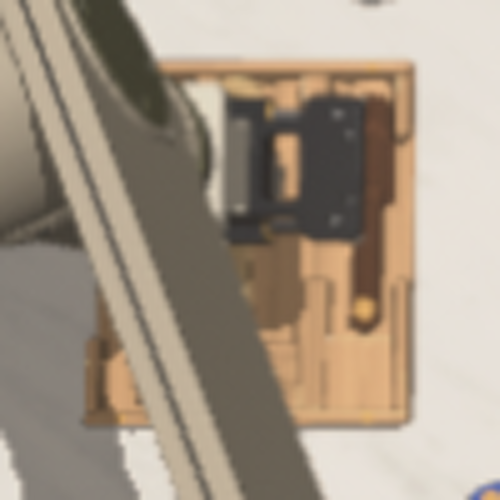

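Top view: the opener is held over the middle compartment with its ring at the far wall, at (245,85) in the crop. I'll correct by a few mm and lower it.

```bash
python3 -m pendant '[{"translation":[4,2,5],"twist":[-0.005,-0.005,-0.01],"grip":-1},{"translation":[0,0,15],"twist":[0,0,0],"grip":-1},{"translation":[0,0,15],"twist":[0,0,0],"grip":-1},{"translation":[0,0,5],"twist":[0,0,0],"grip":-1},{"translation":[0,0,0],"twist":[0,0,0],"grip":-1},{"translation":[0,0,0],"twist":[0,0,0],"grip":-1},{"translation":[0,0,0],"twist":[0,0,0],"grip":-1},{"translation":[0,0,0],"twist":[0,0,0],"grip":-1},{"translation":[0,0,0],"twist":[0,0,0],"grip":-1},{"translation":[0,0,0],"twist":[0,0,0],"grip":-1}]'
python3 - <<'E'
from plan import *
P=T+TR@[.028,-.0055,.006]; Rt=down(np.pi/2+ty)
rows(np.r_[.505,P[1],.0095],Rt)
E
```

```text
t: 30.75
tool_pos: [0.5043, 0.3046, 0.0418]
orientation: [-0.004, 3.141, 0.001]
force: [-0.5, -0.4, -1.6]
opening: 0.0286
pos [0.5043 0.3046 0.0418] d [  0.7  -0.  -32.3] rv [0.001 0.001 0.   ] q [ 0.46  0.25  1.69  0.    1.2  -1.12] open 0.0286 F [-0.5 -0.4 -1.6] t 30.8 rows 1
  [-1, 0, 32] [0.001, 0.001, 0.0]
```

```bash
python3 -m pendant '[{"translation":[-1,0,12],"twist":[0,0,0],"grip":-1},{"translation":[0,0,10],"twist":[0,0,0],"grip":-1},{"translation":[0,0,5],"twist":[0,0,0],"grip":-1},{"translation":[0,0,2],"twist":[0,0,0],"grip":-1},{"translation":[0,0,0],"twist":[0,0,0],"grip":-1},{"translation":[0,0,0],"twist":[0,0,0],"grip":-1},{"translation":[0,0,0],"twist":[0,0,0],"grip":-1},{"translation":[0,0,0],"twist":[0,0,0],"grip":-1},{"translation":[0,0,0],"twist":[0,0,0],"grip":-1},{"translation":[0,0,0],"twist":[0,0,0],"grip":-1}]'
python3 - <<'E'
from plan import *
P=T+TR@[.028,-.0055,.006]; Rt=down(np.pi/2+ty)
rows(np.r_[.505,P[1],.0095],Rt)
E
```

```text
t: 31.75
tool_pos: [0.5059, 0.3048, 0.0108]
orientation: [-0.003, 3.14, 0.002]
force: [0.7, -0.4, 0.5]
opening: 0.0285
pos [0.5059 0.3048 0.0108] d [-0.9 -0.3 -1.3] rv [0.001 0.002 0.   ] q [ 0.46  0.3   1.7   0.    1.15 -1.12] open 0.0285 F [ 0.7 -0.4  0.5] t 31.8 rows 1
  [1, 0, 1] [0.001, 0.002, 0.0]
```

```bash
python3 -m pendant '[{"translation":[0,0,1],"twist":[0,0,0],"grip":-1},{"translation":[0,0,1],"twist":[0,0,0],"grip":-1},{"translation":[0,0,0],"twist":[0,0,0],"grip":-1},{"translation":[0,0,0],"twist":[0,0,0],"grip":-1},{"translation":[0,0,0],"twist":[0,0,0],"grip":-0.32},{"translation":[0,0,0],"twist":[0,0,0],"grip":-0.25},{"translation":[0,0,0],"twist":[0,0,0],"grip":-0.22},{"translation":[0,0,0],"twist":[0,0,0],"grip":-0.2},{"translation":[0,0,0],"twist":[0,0,0],"grip":-0.2},{"translation":[0,0,0],"twist":[0,0,0],"grip":-0.2}]'
```

```text
t: 32.75
tool_pos: [0.5066, 0.3052, 0.0105]
orientation: [-0.004, 3.139, 0.003]
force: [0.4, 0.3, -0.6]
opening: 0.0372
```

```bash
python3 -m pendant '[{"translation":[0,0,-8],"twist":[0,0,0],"grip":-0.2},{"translation":[0,0,-15],"twist":[0,0,0],"grip":-0.2},{"translation":[0,0,-30],"twist":[0,0,0],"grip":-0.2},{"translation":[0,0,-40],"twist":[0,0,0],"grip":-0.2},{"translation":[20,-20,-30],"twist":[0,0,0],"grip":-0.2},{"translation":[20,-40,0],"twist":[0,0,0],"grip":-0.2},{"translation":[10,-45,0],"twist":[0,0,0],"grip":-0.2},{"translation":[0,-45,0],"twist":[0,0,0],"grip":-0.2},{"translation":[0,-45,0],"twist":[0,0,0],"grip":-0.2},{"translation":[0,-40,0],"twist":[0,0,0],"grip":-0.2}]'
python3 - <<'E'
from plan import *
rows(np.r_[.42,.0,.2],down(np.pi/2),N=1)
snap("top","top11");im=cv2.imread("pics/top11.png"); snap("scene","scene11"); b=cv2.imread("pics/scene11.png")
c=np.zeros((600,800,3),np.uint8)
c[:400,:400]=cv2.resize(im[183:273,125:215],(400,400),interpolation=cv2.INTER_CUBIC); c[:400,400:]=cv2.resize(b[225:315,145:235],(400,400),interpolation=cv2.INTER_CUBIC)
c[400:600,:800]=cv2.resize(b[100:240,0:560],(800,200))
cv2.imwrite("pics/m11.png",c)
E
```

```text
t: 33.75
tool_pos: [0.4579, 0.068, 0.1513]
orientation: [-0.017, 3.124, 0.008]
force: [-0.0, -0.6, 0.0]
opening: 0.0375
pos [0.4579 0.068  0.1513] d [-37.9 -68.   48.7] rv [0.005 0.018 0.011] q [ 0.03 -0.23  1.96  0.    1.39 -1.55] open 0.0375 F [-0.  -0.6  0. ] t 33.8 rows 1
  [38, -67, -50] [0.005, 0.018, 0.011]
```

View pics/m11.png

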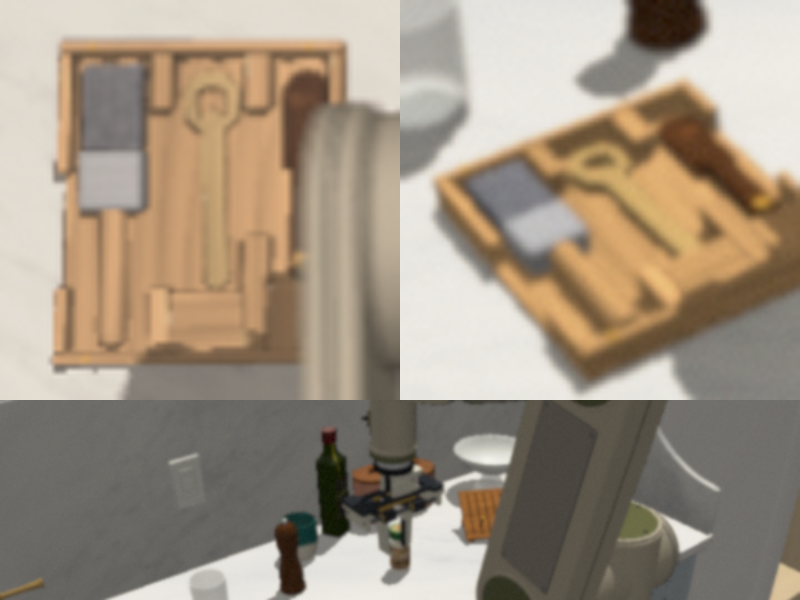

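All three tools lie in their compartments with working ends at the far wall. As a last check, I'll measure flatness and whether the bystanders moved.

```bash
python3 - <<'E'
from plan import *
W0=np.load("pics/top0.npz")["W"]; W=np.load("pics/top11.npz")["W"]; W8=np.load("pics/top8.npz")["W"]
def prof(W,u,v0,v1): print(u,[(v,W[v,u].round(3).tolist()) for v in range(v0,v1,5)])
prof(W,173,205,248); prof(W,151,200,260); prof(W8,192,203,248)
print("tool span", [ (W[..., 0][(abs(W[...,1]-y)<.006)&(W[...,2]>.011)&(W[...,2]<lim)&(W[...,0]>.43)&(W[...,0]<.566)]) .shape for y,lim in((.305,.02),)])
a=np.load("pics/top0.npz")["im"].astype(int);b=np.load("pics/top11.npz")["im"].astype(int)
for nm,(u0,v0,u1,v1) in dict(jar=(284,174,306,196),salt=(343,243,382,280),tumbler=(128,138,164,174)).items(): print(nm,np.abs(a-b)[v0:v1,u0:u1].mean().round(2))
A=np.load("pics/scene0.npz")["im"].astype(int);B=np.load("pics/scene11.npz")["im"].astype(int)
for nm,(u0,v0,u1,v1) in dict(mill=(192,182,214,237),tumbler=(132,220,162,254)).items(): print("scene",nm,np.abs(A-B)[v0:v1,u0:u1].mean().round(2))
E
```

```text
173 [(205, [0.545, 0.306, 0.002]), (210, [0.529, 0.303, 0.014]), (215, [0.515, 0.302, 0.016]), (220, [0.5, 0.302, 0.015]), (225, [0.486, 0.304, 0.01]), (230, [0.472, 0.303, 0.011]), (235, [0.457, 0.304, 0.008]), (240, [0.443, 0.302, 0.016]), (245, [0.429, 0.302, 0.012])]
151 [(200, [0.558, 0.363, 0.025]), (205, [0.544, 0.365, 0.018]), (210, [0.529, 0.363, 0.026]), (215, [0.515, 0.363, 0.023]), (220, [0.5, 0.361, 0.029]), (225, [0.486, 0.363, 0.022]), (230, [0.472, 0.362, 0.024]), (235, [0.458, 0.362, 0.026]), (240, [0.444, 0.361, 0.026]), (245, [0.429, 0.361, 0.028]), (250, [0.415, 0.362, 0.023]), (255, [0.401, 0.361, 0.026])]
192 [(203, [0.549, 0.249, 0.01]), (208, [0.534, 0.248, 0.013]), (213, [0.52, 0.249, 0.012]), (218, [0.505, 0.248, 0.015]), (223, [0.491, 0.247, 0.017]), (228, [0.477, 0.247, 0.018]), (233, [0.462, 0.246, 0.023]), (238, [0.448, 0.248, 0.015]), (243, [0.434, 0.247, 0.017])]
tool span [(150,)]
jar 4.97
salt 5.27
tumbler 5.89
scene mill 5.72
scene tumbler 12.24
```

```bash
python3 - <<'E'
from plan import *
g=lambda t:cv2.cvtColor(np.load(f"pics/{t}.npz")["im"],cv2.COLOR_RGB2GRAY).astype(np.float32)
ok=True
for a,b,nm,(u0,v0,u1,v1) in [("scene0","scene11","mill",(186,178,220,242)),("scene0","scene11","tumbler",(128,216,166,258)),("top0","top11","tumbler",(126,136,166,176)),("top0","top11","jar",(282,172,308,198)),("top0","top11","salt",(340,240,384,282))]:
    A,B=g(a),g(b); r=cv2.matchTemplate(B[v0-6:v1+6,u0-6:u1+6],A[v0:v1,u0:u1],cv2.TM_CCOEFF_NORMED); l=cv2.minMaxLoc(r); print(nm,a,round(l[1],3),l[3]); ok&=l[1]>.8 and max(abs(l[3][0]-6),abs(l[3][1]-6))<=1
s=robot.read_state(); print(ok,s["t"],s["tool_pos"])
if ok: print(robot.close_job())
E
```

```text
mill scene0 0.999 (6, 6)
tumbler scene0 0.998 (6, 6)
tumbler top0 1.0 (6, 6)
jar top0 1.0 (6, 6)
salt top0 1.0 (6, 6)
True 33.85 [0.45848756 0.06563962 0.15141328]
the job is handed in; nothing more can be done
None
```

All three tools are in the tray and the job was handed in at 33.9 s of the 72 s allowed. I laid the brush in first, then the spreader (turned round), then the opener lifted off the slope. Each was lowered to the floor before I let go.

- **Tools in the tray:** the last pictures show each tool in its own compartment with its working end at the far wall. For the spreader's near end this rests on the picture taken just after it was laid down, because the arm covers it in the final one.
- **Flatness:** measured tool heights match tools lying flat, to within about 3 mm of depth noise. The brush top is at about 25 mm, the opener at about 14 mm, and the spreader at about 12 mm on the blade and 17 mm on the handle.
- **Other items:** the mill, glass, salt box and spice jar show no shift between the first and last pictures. The gripper is clear of everything.
- **Disagreement:** for all three tools, the camera put the working end about 4 mm nearer the robot than the arm's own readings did. I split the difference. In the pictures the opener's tail looks close to the near filler block but lies clear of it.

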